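# Gauge connector shells on a pin and sort them

### The arm

A 6-joint arm with a two-finger parallel gripper is mounted at the origin on the work surface. World frame = base frame: x ahead of the robot, y to its left, z up, the work surface at z = 0. Lengths are in m, angles in rad, forces in N, time in s.
With the tool pointing down it reaches from about 0.375 to 0.9 m from the base axis. Payload 3.1 kg.
Tool frame: the origin (TCP) lies on the centre line of the jaws, within the pads' length; the fingertips stand robot.tip_reach ahead of it and the grasp point (between the pads) is the TCP (robot.tip_reach is the distance from the TCP to the fingertips, in m); z points along the fingers, y is the direction in which the jaws open and shut (so a half turn about z gives the same grasp; the last joint's range is limited). The gripper opens to 87 mm and grips with 3 to 60 N. Pads are 19 mm wide; open, the fingers measure 117 mm over their backs; the gripper's body (75 mm by 190 mm) begins 51 mm behind the grasp point.
Start: joints at [-1.419, 0.527, 1.433, -0, 1.181, -0.178], TCP at [0.203, -0.591, 0.219] pointing down, gripper open.
Joint ranges: [-3.08, 3.08], [-0.75, 2.2], [0.22, 2.44], [-1.43, 4.57], [0, 2.65], [-2.85, 2.85]. Speed limits (rad/s): [2.79, 2.79, 3.14, 3.14, 3.14, 3.14].

### API

Orientations are given as a unit quaternion [x, y, z, w].
In Python, from rig import telemetry, viewer, robot gives the robot as it stands. The module is installed in compiled form; this text tells all that it offers.
- The arm moves only by the tool step_arm, never from a script. Its argument "targets" is a list of rows, each an object of numbers: "dx", "dy", "dz": the shift along the tool's x, y, z in m; "rx", "ry", "rz": the turn, a rotation vector about the tool's x, y, z in degrees. In form: [{"dx": .., "dy": .., "dz": .., "rx": .., "ry": .., "rz": ..}, ...]. A call has exactly 5 rows; each row is the pose to reach, as a shift and turn from the pose measured when the call began, along the tool's axes at that moment; what a row does not reach only later rows make up. A row lasts 1/8 s, in which the tool goes at most 62.5 mm and 10.7 degrees, less where a joint would pass 70% of its speed; a pose out of reach is approached as far as the arm can. A call with a gripper value outside its range is refused whole. "gripper" is the opening, from 0 (shut) to 1 (fully open), set as the call begins (left out, the last holds). The fingers move at their own pace and stop on an object; "force" is the grip in N (left out, the last holds). Time passes only in rows, so rows that repeat a pose let the fingers close, or fill a call up. It gives the time, the measured TCP pose, the force and the opening at its end, in the units of the state.
- telemetry.get_obs(): the state, without advancing time (a new reading comes with each control period).
- viewer.camera(name): name is "scene" or "top"; returns a dict with "img" (480x640x3 uint8, blue, green, red), "depth" (480x640 float32, m along the optical axis (not along the pixel's ray), 0 where there is no reading), "K" (3x3 intrinsics, pixels), "R" (3x3) and "t" (3): a world point X has camera coordinates R X + t. Camera axes: x right, y down, z forward; pixel columns grow to the right and rows downward; lengths in m; the calibration is good to about 2 mm. A picture is of the moment at which its call begins.
- robot.hand_in(): hands the job in, once; it reports no verdict.
The state is a dict: "time": time; "q": joint angles; "joint_velocities": joint speeds; "joint_torque": joint torques, N m; "position": TCP position; "tool_rot": TCP orientation; "ft_force": force on the tool from outside, world axes, zero at the start; "moment": the same for the moment, N m; "grip_width": finger opening in m.
Only numpy, scipy, OpenCV 4.12 (cv2) and the standard library are available. Lean on these libraries where they do the work, as an engineer would, in place of code of your own. Each camera call takes 0.05 s, during which the arm holds its last target.

### The job

Take the red cap off the gauge pin and stand it on the rubber pad, then press the blower's plunger down to its stop to blow the pin clean. Then, in the order of the test sheet (white band, blue, green, red, black; not every colour is there each time), slide each brass shell, flange down, onto the gauge pin with a light push: stand those that go down fully to the shoulder upright in the green tray, and those that stop short upright in the red tray. When all are sorted, put the cap back on the pin, fully home, and leave everything else on the bench where it is.

Things in the scene. Friction and masses are not known exactly. Their poses are not given: they have to be found in the camera images.
- stand: fixed aluminium gauge stand, base 80 (x) x 250 (y) x 18 mm; origin at the centre of the underside, on the table. In its frame: gauge pin at the centre, rubber cap pad at y = -85 mm, hand air blower (blue cylinder 42 mm in diameter, top 63 mm above the table) at y = +90 mm. A thin bent nozzle runs from the blower to within 36 mm of the pin
- pin_foot (a point): centre of the round shoulder (30 mm across) at the foot of the steel gauge pin, 22 mm above the table; a part that fits rests here. The pin is 12 mm in diameter and stands 36 mm above this point, its top 6 mm tapering to 6 mm in diameter. Axes as stand
- cap_pad (a point): centre of the top of the black rubber pad (70 x 66 mm) on the stand, 20 mm above the table, where the pin cap is put while gauging. Axes as stand
- plunger (a joint): yellow plunger of the air blower: 0 = up, 0.015 = pressed 15 mm down to its stop (m). Sprung: about 2 N to start, 9 N at the stop; it comes back up by itself
- plunger_top (a point): centre of the top face of the plunger's round head, 32 mm across, 88 mm above the table when up; moves down with the plunger
- cap_mid (a point): red plastic cap, 28 mm in diameter, 48 mm tall, closed on top, with a 16 mm bore 42 mm deep from below; at the start it covers the gauge pin, resting on the shoulder. This point is on its axis half-way up, 24 mm above its lower rim; z points up
- tray_green: green tray, fixed, 170 x 170 mm outside, floor 4 mm thick, walls 4 mm thick and 12 mm tall in all; origin at the centre of its underside on the table, x and y along its sides, z up. For shells that fit
- tray_red: red tray, fixed, 170 x 170 mm outside, floor 4 mm thick, walls 4 mm thick and 12 mm tall in all; origin at the centre of its underside on the table, x and y along its sides, z up. For shells that do not fit
- shell_white_mid (a point): brass shell with a white band round its top 10 mm: barrel 26 mm in diameter on a square flange 38 x 38 x 4 mm, 48 mm tall, about 90 g, 15 mm through bore. Some have a hidden ledge in the bore and stop 14 to 24 mm short of the pin's shoulder under a light push. Point on the axis half-way up, 24 mm above the flange's underside; z up. None if absent
- shell_blue_mid (a point): brass shell with a blue band round its top 10 mm: barrel 26 mm in diameter on a square flange 38 x 38 x 4 mm, 48 mm tall, about 90 g, 15 mm through bore. Some have a hidden ledge in the bore and stop 14 to 24 mm short of the pin's shoulder under a light push. Point on the axis half-way up, 24 mm above the flange's underside; z up. None if absent
- shell_green_mid (a point): brass shell with a green band round its top 10 mm: barrel 26 mm in diameter on a square flange 38 x 38 x 4 mm, 48 mm tall, about 90 g, 15 mm through bore. Some have a hidden ledge in the bore and stop 14 to 24 mm short of the pin's shoulder under a light push. Point on the axis half-way up, 24 mm above the flange's underside; z up. None if absent
- shell_red_mid (a point): brass shell with a red band round its top 10 mm: barrel 26 mm in diameter on a square flange 38 x 38 x 4 mm, 48 mm tall, about 90 g, 15 mm through bore. Some have a hidden ledge in the bore and stop 14 to 24 mm short of the pin's shoulder under a light push. Point on the axis half-way up, 24 mm above the flange's underside; z up. None if absent
- shell_black_mid (a point): brass shell with a black band round its top 10 mm: barrel 26 mm in diameter on a square flange 38 x 38 x 4 mm, 48 mm tall, about 90 g, 15 mm through bore. Some have a hidden ledge in the bore and stop 14 to 24 mm short of the pin's shoulder under a light push. Point on the axis half-way up, 24 mm above the flange's underside; z up. None if absent
- driver: bystander, loose: screwdriver, 160 mm; not to be disturbed
- spanner: bystander, loose: open-ended spanner, 150 mm; not to be disturbed
- attenuator: bystander, loose: finned aluminium attenuator block with brass stubs, 78 x 35 x 35 mm; not to be disturbed
- tee: bystander, loose: brass tee adapter, 50 mm long; not to be disturbed
- jar: bystander, loose: small clear jar with a blue lid, 52 mm across, 60 mm tall; not to be disturbed
- block: bystander, loose: grey filter block with a brass stub on top, 45 x 60 x 40 mm; not to be disturbed
Things that resemble listed ones, but are neither listed nor needed, are in the scene too. There is more than one size of the part that bears cap_mid; the job needs the largest.

How it is judged:
On the way, in this order (a step that is already met when the one before it is completed fails the run):
1. the cap is off the pin and stands released on the rubber pad (x of cap_mid in the frame of cap_pad between -0.035 and 0.035 m and y of cap_mid in the frame of cap_pad between -0.033 and 0.033 m and z of cap_mid in the frame of cap_pad below 0.03 m and angle between cap_mid's own z axis and vertical below 0.2 rad and contact force between the fingers and cap below 0.1 N), for 0.2 s.
2. the blower's plunger is pressed down to its stop (within 1.5 mm) (value of joint plunger above 0.0135 m), for 0.1 s.
3. the white shell has been slid onto the pin as far as it goes (horizontal distance between shell_white_mid and pin_foot below 0.004 m and z of shell_white_mid in the frame of pin_foot below 0.028 m and angle between shell_white_mid's own z axis and vertical below 0.15 rad), for 0.1 s.
4. the blue shell has been slid onto the pin as far as it goes (horizontal distance between shell_blue_mid and pin_foot below 0.004 m and z of shell_blue_mid in the frame of pin_foot below 0.052 m and angle between shell_blue_mid's own z axis and vertical below 0.15 rad), for 0.1 s.
5. the green shell has been slid onto the pin as far as it goes (horizontal distance between shell_green_mid and pin_foot below 0.004 m and z of shell_green_mid in the frame of pin_foot below 0.028 m and angle between shell_green_mid's own z axis and vertical below 0.15 rad), for 0.1 s.
6. the red shell has been slid onto the pin as far as it goes (horizontal distance between shell_red_mid and pin_foot below 0.004 m and z of shell_red_mid in the frame of pin_foot below 0.042 m and angle between shell_red_mid's own z axis and vertical below 0.15 rad), for 0.1 s.
7. the black shell has been slid onto the pin as far as it goes (horizontal distance between shell_black_mid and pin_foot below 0.004 m and z of shell_black_mid in the frame of pin_foot below 0.028 m and angle between shell_black_mid's own z axis and vertical below 0.15 rad), for 0.1 s.
8. every shell is sorted, while the pin is still uncapped (x of shell_white_mid in the frame of tray_green between -0.078 and 0.078 m and y of shell_white_mid in the frame of tray_green between -0.078 and 0.078 m and z of shell_white_mid in the frame of tray_green between 0.02 and 0.036 m and angle between each of shell_white_mid, shell_green_mid, shell_black_mid, shell_blue_mid, shell_red_mid's own z axis and vertical below 0.2 rad and contact force between the fingers and shell_white below 0.1 N and x of shell_green_mid in the frame of tray_green between -0.078 and 0.078 m and y of shell_green_mid in the frame of tray_green between -0.078 and 0.078 m and z of shell_green_mid in the frame of tray_green between 0.02 and 0.036 m and contact force between the fingers and shell_green below 0.1 N and x of shell_black_mid in the frame of tray_green between -0.078 and 0.078 m and y of shell_black_mid in the frame of tray_green between -0.078 and 0.078 m and z of shell_black_mid in the frame of tray_green between 0.02 and 0.036 m and contact force between the fingers and shell_black below 0.1 N and x of shell_blue_mid in the frame of tray_red between -0.078 and 0.078 m and y of shell_blue_mid in the frame of tray_red between -0.078 and 0.078 m and z of shell_blue_mid in the frame of tray_red between 0.02 and 0.036 m and contact force between the fingers and shell_blue below 0.1 N and x of shell_red_mid in the frame of tray_red between -0.078 and 0.078 m and y of shell_red_mid in the frame of tray_red between -0.078 and 0.078 m and z of shell_red_mid in the frame of tray_red between 0.02 and 0.036 m and contact force between the fingers and shell_red below 0.1 N and distance between cap_mid and pin_foot above 0.05 m), for 0.2 s.
At the end, for the whole second after the job is handed in: every shell that fits stands upright (within 0.2 rad) on the floor of the green tray and every blocked one on the floor of the red tray, released; the cap is back over the pin, down on the shoulder (within 4 mm); the plunger is up again (x of shell_white_mid in the frame of tray_green between -0.078 and 0.078 m and y of shell_white_mid in the frame of tray_green between -0.078 and 0.078 m and z of shell_white_mid in the frame of tray_green between 0.02 and 0.036 m and angle between each of shell_white_mid, shell_green_mid, shell_black_mid, shell_blue_mid, shell_red_mid's own z axis and vertical below 0.2 rad and contact force between the fingers and shell_white below 0.1 N and x of shell_green_mid in the frame of tray_green between -0.078 and 0.078 m and y of shell_green_mid in the frame of tray_green between -0.078 and 0.078 m and z of shell_green_mid in the frame of tray_green between 0.02 and 0.036 m and contact force between the fingers and shell_green below 0.1 N and x of shell_black_mid in the frame of tray_green between -0.078 and 0.078 m and y of shell_black_mid in the frame of tray_green between -0.078 and 0.078 m and z of shell_black_mid in the frame of tray_green between 0.02 and 0.036 m and contact force between the fingers and shell_black below 0.1 N and x of shell_blue_mid in the frame of tray_red between -0.078 and 0.078 m and y of shell_blue_mid in the frame of tray_red between -0.078 and 0.078 m and z of shell_blue_mid in the frame of tray_red between 0.02 and 0.036 m and contact force between the fingers and shell_blue below 0.1 N and x of shell_red_mid in the frame of tray_red between -0.078 and 0.078 m and y of shell_red_mid in the frame of tray_red between -0.078 and 0.078 m and z of shell_red_mid in the frame of tray_red between 0.02 and 0.036 m and contact force between the fingers and shell_red below 0.1 N and horizontal distance between cap_mid and pin_foot below 0.004 m and z of cap_mid in the frame of pin_foot below 0.028 m and angle between cap_mid's own z axis and vertical below 0.15 rad and value of joint plunger below 0.003 m); the robot touches nothing.
It fails at once if a bystander is pushed more than 40 mm from its place (distance of any of driver, spanner, attenuator, tee, jar, block from where it was at the start of the episode above 0.04 m).
Of shell_white, shell_blue, shell_green, shell_red, shell_black only 3 to 4 are there at a start; the rules pass over those that are not, and their reading is None.
At some moment in a run one of shell_white, shell_blue, shell_green, shell_red, shell_black may be knocked a few centimetres aside while the robot is not near it.
It also fails if it takes over 210 s, if anything falls off the work surface, if the arm or the gripper's body presses on something with over 40 N, if the wrist force passes 120 N, or if a joint passes its speed limit or range.

## Working session

There is one attempt and no reset: what is moved stays moved. The work goes in short steps, Python scripts to look and compute and a tool call to move; the robot and the scene stay as the last step left them, time stands still between calls to the robot, and variables do not carry over. Pictures are saved under pics/ and viewed, and the job is handed in when it is done.

Besides the shell and the picture viewer there is one more tool, called as name([rows], argument=value, ...), one row to a line, values as JSON. step_arm: Moves the arm, as the interface text tells. Its arguments: {"type":"object","properties":{"targets":{"type":"array"},"gripper":{"type":"number"},"force":{"type":"number"}},"required":["targets"]}

```bash
ls; mkdir -p pics; python3 - <<'E'
from rig import telemetry, viewer, robot
import cv2
print(robot.tip_reach); o=telemetry.get_obs(); print(o)
for n in("scene","top"):
    c=viewer.camera(n); cv2.imwrite(f"pics/{n}0.png",c["img"]); print(n,c["K"],c["R"],c["t"])
E
```

```text
pics
0.019
{'time': 0.0, 'q': array([-1.41847268e+00,  5.28477468e-01,  1.43392992e+00,  1.42164794e-05,
        1.18136953e+00, -1.78525263e-01]), 'joint_velocities': array([ 0.00137723, -0.00030617,  0.00047675, -0.00208245, -0.00026261,
        0.0018478 ]), 'joint_torque': array([-2.66900643e-04, -4.40039098e+01, -1.76590419e+01,  6.32768590e-02,
        5.80664689e-02, -1.61919024e-04]), 'position': array([ 0.20293027, -0.59034729,  0.21825591]), 'tool_rot': array([ 9.86348406e-01,  1.64668241e-01,  2.08799247e-05, -1.09195342e-03]), 'ft_force': array([-0.41129819,  0.21750331,  0.16687659]), 'moment': array([ 0.02765219,  0.04432214, -0.02923007]), 'grip_width': 0.08674157738386927}
scene [[511.07265049   0.         326.60669488]
 [  0.         511.07265049 233.53316088]
 [  0.           0.           1.        ]] [[-0.28376297  0.95881561  0.01229646]
 [ 0.57394704  0.18010537 -0.79884094]
 [-0.76815583 -0.21962396 -0.60141661]] [ 0.17203452 -0.2625557   1.33952646]
top [[517.04783928   0.         323.07200393]
 [  0.         517.04783928 228.98629936]
 [  0.           0.           1.        ]] [[ 0.01514378 -0.99986617  0.00618855]
 [-0.98791544 -0.01591702 -0.15417434]
 [ 0.15425221 -0.00377898 -0.98802428]] [-0.01649431  0.54547885  1.03816558]
```

View pics/scene0.png

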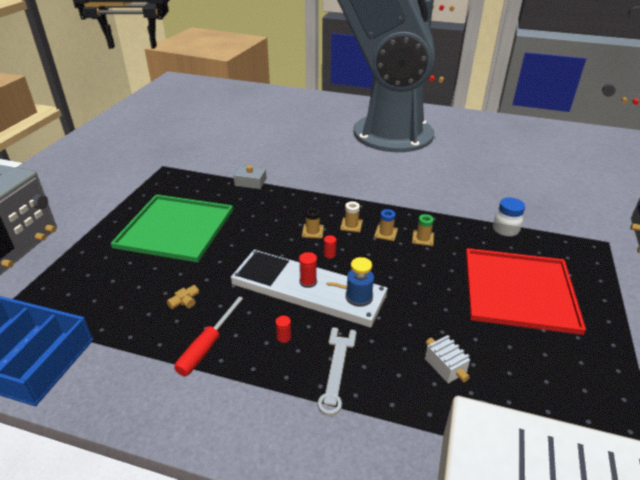

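View pics/top0.png

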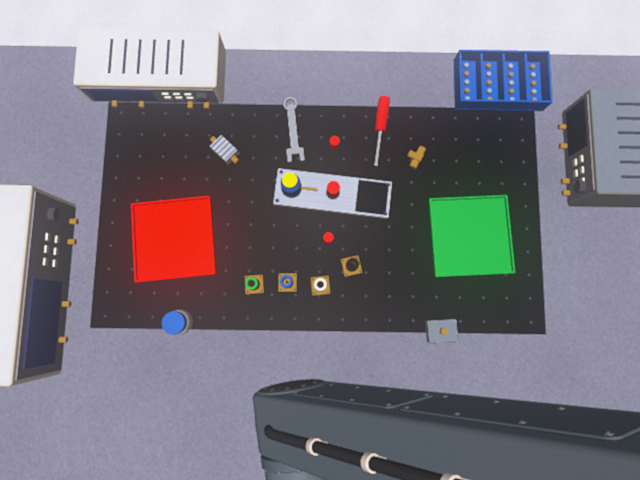

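The scene view shows the red caps at (308,270) on the pin, and at (330,246) and (284,329) standing loose. The top view shows the same three at (333,189), (328,237) and (335,141). The one on the pin is tallest. Four shells are present (top view): black (351,265), white (320,285), blue (287,282), green (254,284); there is no red shell. The plunger is at (290,181), the pad at (374,197), the green tray at (472,236) and the red tray at (173,239).

```bash
cat > h.py <<'E'
import numpy as np, cv2
from rig import telemetry, viewer, robot
from scipy.spatial.transform import Rotation as Ro
def cloud(c):
    d=c["depth"]; K=c["K"]; v,u=np.indices(d.shape)
    P=np.stack([(u-K[0,2])/K[0,0]*d,(v-K[1,2])/K[1,1]*d,d],-1)
    W=(P-c["t"])@c["R"]; W[d==0]=np.nan
    return W
def ray(c,u,v,z):
    r=c["R"].T@np.linalg.inv(c["K"])@[u,v,1]; o=-c["R"].T@c["t"]
    return o+r*(z-o[2])/r[2]
def proj(c,X):
    p=c["K"]@(c["R"]@np.array(X)+c["t"]); return p[:2]/p[2]
MASK={"red":[((0,150,80),(8,255,255)),((172,150,80),(180,255,255))],"yellow":[((22,150,100),(35,255,255))],
"blue":[((100,150,50),(125,255,255))],"green":[((45,120,50),(80,255,255))]}
def mask(c,col):
    hsv=cv2.cvtColor(c["img"],cv2.COLOR_BGR2HSV); m=0
    for a,b in MASK[col]: m=m|cv2.inRange(hsv,a,b)
    return m
def blobs(m,amin=15):
    n,l,s,ce=cv2.connectedComponentsWithStats(m)
    return [(l==i,s[i],ce[i]) for i in range(1,n) if s[i,4]>=amin]
E
python3 - <<'E'
from h import *
for n in("top","scene"):
    c=viewer.camera(n); W=cloud(c); cv2.imwrite(f"pics/{n}1.png",c["img"])
    np.savez(f"{n}.npz",**c)
    print(n)
    for col in MASK:
        for b,s,ce in blobs(mask(c,col),25):
            p=W[b]; p=p[~np.isnan(p[:,0])]
            if len(p)<5: continue
            zt=np.percentile(p[:,2],95)
            q=p[p[:,2]>zt-.004]; 
            # rim circle
            ct=(q.min(0)+q.max(0))/2
            if abs(ct[0])<.9 and abs(ct[1])<.6: print(col,s,ce.round(),"ztop %.3f"%zt,"mean",q.mean(0).round(4),"mid",ct.round(4),"ext",(q.max(0)-q.min(0)).round(3))
c=viewer.camera("top")
im=c["img"]
cv2.imwrite("pics/crop.png",cv2.resize(im[120:310,230:400],None,fx=3.5,fy=3.1,interpolation=cv2.INTER_CUBIC)[:600,:800])
E
```

```text
top
red [375  96  14  36 379] [382. 113.] ztop 0.028 mean [ 0.8118 -0.1356  0.0265] mid [ 0.8103 -0.1351  0.0282] ext [0.077 0.024 0.007]
red [329 136  11  13  98] [334. 141.] ztop 0.040 mean [ 0.7402 -0.0292  0.0382] mid [ 0.7412 -0.0297  0.0387] ext [0.018 0.019 0.004]
red [327 181  13  13 131] [333. 188.] ztop 0.073 mean [ 0.6287 -0.0277  0.071 ] mid [ 0.6292 -0.0269  0.0723] ext [0.026 0.025 0.007]
red [ 130  195   86   88 6525] [172. 239.] ztop 0.012 mean [0.5281 0.3152 0.0116] mid [0.5262 0.3127 0.0138] ext [0.187 0.188 0.011]
red [323 232  11  12  97] [328. 237.] ztop 0.040 mean [ 0.5308 -0.0197  0.0382] mid [ 0.5307 -0.0196  0.0395] ext [0.019 0.019 0.007]
yellow [282 173  15  14 166] [289. 180.] ztop 0.092 mean [0.6394 0.0619 0.0895] mid [0.6396 0.0618 0.0905] ext [0.026 0.027 0.005]
blue [ 460   50   92   53 2148] [501.  82.] ztop 0.051 mean [ 0.8559 -0.3901  0.0501] mid [ 0.8883 -0.3992  0.0514] ext [0.118 0.199 0.009]
blue [281 180  19  12  66] [291. 188.] ztop 0.066 mean [0.6286 0.0606 0.0643] mid [0.633  0.0621 0.0657] ext [0.024 0.038 0.007]
blue [280 276  12  12  63] 
[... 1820 characters left out ...]
0.0608] ext [0.047 0.042 0.005]
blue [380 209  16  12 150] [388. 214.] ztop 0.050 mean [0.4395 0.0687 0.0489] mid [0.4385 0.0685 0.0493] ext [0.027 0.025 0.006]
blue [347 270  28  33 584] [360. 287.] ztop 0.065 mean [0.6485 0.0659 0.0634] mid [0.6432 0.0641 0.0637] ext [0.038 0.04  0.006]
blue [   0  297   94  108 6989] [ 37. 347.] ztop 0.050 mean [ 0.8776 -0.3316  0.0497] mid [ 0.8904 -0.3711  0.0498] ext [0.122 0.147 0.007]
green [ 110  194  123   69 5405] [173. 227.] ztop 0.013 mean [ 0.5521 -0.3266  0.0121] mid [ 0.5435 -0.3253  0.0125] ext [0.182 0.181 0.007]
green [418 214  16  13 165] [426. 220.] ztop 0.050 mean [0.4344 0.1395 0.0487] mid [0.4325 0.1394 0.0486] ext [0.03  0.025 0.005]
```

View pics/crop.png

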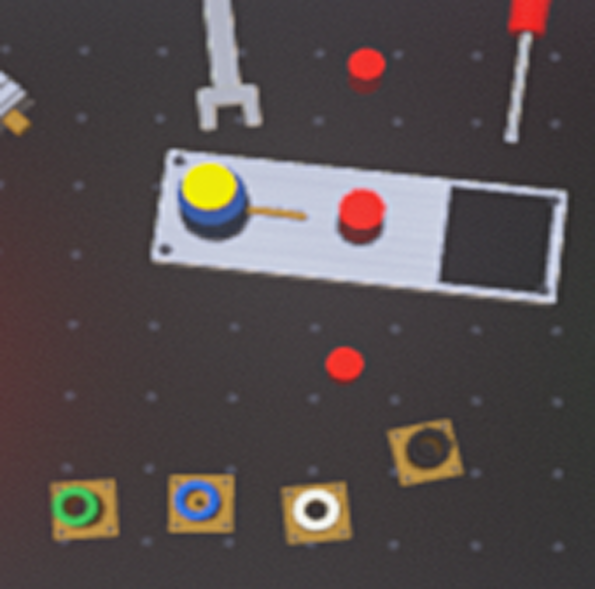

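```bash
cat >> h.py <<'E'
def shells(verbose=True,cams=("top","scene"),box=(.36,.58,-.15,.2)):
    """find tops of standing shells: cloud slice z .043-.053 within box, cluster by top-view grid"""
    for n in cams:
        c=viewer.camera(n); W=cloud(c)
        m=((W[...,2]>.042)&(W[...,2]<.056)&(W[...,0]>box[0])&(W[...,0]<box[1])&(W[...,1]>box[2])&(W[...,1]<box[3])).astype(np.uint8)
        for b,s,ce in blobs(m,20):
            p=W[b]; print(n,ce.round(),s[4],"mid",((p.min(0)+p.max(0))/2).round(4),"mean",p.mean(0).round(4),"col",np.median(c["img"][b],0))
def go(x,y,z,yaw=90.):
    o=telemetry.get_obs(); R0=Ro.from_quat(o["tool_rot"]); a=np.radians(yaw)
    X=np.array([np.cos(a),np.sin(a),0]);Z=np.array([0,0,-1.]);Rt=Ro.from_matrix(np.stack([X,np.cross(Z,X),Z],1))
    d=R0.inv().apply(np.array([x,y,z])-o["position"]); r=(R0.inv()*Rt).as_rotvec(degrees=True)
    print("t %.2f pos"%o["time"],o["position"].round(4),"F",o["ft_force"].round(2),"w %.4f"%o["grip_width"],"q",o["q"].round(2),"-> d",d.round(4),"r",r.round(2))
E
python3 - <<'E'
from h import *
shells()
go(.63,-.026,.17)
E
```

```text
top [353. 263.] 98 mid [ 0.4748 -0.0706  0.0487] mean [ 0.4744 -0.0701  0.049 ] col [57.5 56.  61.5]
top [286. 280.] 96 mid [0.4378 0.0663 0.0481] mean [0.4372 0.0661 0.0486] col [196. 116.  62.]
top [252. 282.] 101 mid [0.4327 0.1368 0.0477] mean [0.4321 0.1361 0.0483] col [ 83. 176.  68.]
top [320. 284.] 93 mid [ 0.4308 -0.0034  0.0485] mean [ 0.4315 -0.0041  0.0489] col [229. 236. 235.]
scene [352. 207.] 118 mid [ 0.4336 -0.0013  0.0469] mean [ 0.4345 -0.0013  0.0476] col [186.  201.  209.5]
scene [312. 213.] 124 mid [ 0.4753 -0.0674  0.0473] mean [ 0.4768 -0.0669  0.0474] col [26.5 26.  27.5]
scene [387. 215.] 120 mid [0.4388 0.0689 0.0468] mean [0.4402 0.0692 0.0476] col [152.5  79.5  36. ]
scene [425. 220.] 129 mid [0.4339 0.1392 0.0468] mean [0.4355 0.1395 0.0472] col [ 65. 131.  49.]
t 0.35 pos [ 0.203  -0.5909  0.219 ] F [-0.38  0.06  0.03] w 0.0872 q [-1.42  0.53  1.43  0.    1.18 -0.18] -> d [ 0.5873 -0.3956  0.0493] r [-2.000e-02 -2.000e-02 -7.105e+01]
```

step_arm([
  {"dx": 0.048,"dy": -0.032,"dz": 0,"rz": -8},
  {"dx": 0.096,"dy": -0.064,"dz": 0,"rz": -16},
  {"dx": 0.144,"dy": -0.096,"dz": 0,"rz": -24},
  {"dx": 0.192,"dy": -0.128,"dz": 0,"rz": -32},
  {"dx": 0.24,"dy": -0.16,"dz": 0,"rz": -40},
], gripper=0.6, force=15)

```text
invalid input
```

```bash
python3 -c "
from h import *
go(.63,-.026,.18)"
```

```text
t 0.35 pos [ 0.203  -0.5909  0.219 ] F [-0.38  0.06  0.03] w 0.0872 q [-1.42  0.53  1.43  0.    1.18 -0.18] -> d [ 0.5873 -0.3956  0.0393] r [-2.000e-02 -2.000e-02 -7.105e+01]
```

Perhaps every row needs all six keys.

step_arm([
  {"dx": 0.048,"dy": -0.032,"dz": 0,"rx": 0,"ry": 0,"rz": -8},
  {"dx": 0.096,"dy": -0.064,"dz": 0,"rx": 0,"ry": 0,"rz": -16},
  {"dx": 0.144,"dy": -0.096,"dz": 0,"rx": 0,"ry": 0,"rz": -24},
  {"dx": 0.192,"dy": -0.128,"dz": 0,"rx": 0,"ry": 0,"rz": -32},
  {"dx": 0.24,"dy": -0.16,"dz": 0,"rx": 0,"ry": 0,"rz": -40},
], gripper=0.6, force=15)

```text
time: 0.98
position: [0.379, -0.3603, 0.2193]
tool_rot: [0.87, 0.494, 0.0, 0.0]
ft_force: [1.3, -0.4, 0.1]
grip_width: 0.0532
```

```bash
python3 -c "
from h import *
go(.63,-.026,.18)"
```

```text
t 0.97 pos [ 0.379  -0.3603  0.2193] F [ 1.33 -0.41  0.13] w 0.0532 q [-0.97  0.39  1.69  0.    1.06 -0.44] -> d [0.4156 0.0444 0.0394] r [ 3.000e-02 -1.000e-02 -3.081e+01]
```

step_arm([
  {"dx": 0.056,"dy": 0.006,"dz": 0,"rx": 0,"ry": 0,"rz": -6},
  {"dx": 0.112,"dy": 0.012,"dz": 0,"rx": 0,"ry": 0,"rz": -12},
  {"dx": 0.168,"dy": 0.018,"dz": 0,"rx": 0,"ry": 0,"rz": -18},
  {"dx": 0.224,"dy": 0.024,"dz": 0,"rx": 0,"ry": 0,"rz": -24},
  {"dx": 0.28,"dy": 0.03,"dz": 0,"rx": 0,"ry": 0,"rz": -31},
])

```text
time: 1.6
position: [0.5493, -0.1337, 0.2196]
tool_rot: [0.705, 0.71, 0.0, 0.001]
ft_force: [0.2, 0.1, -0.4]
grip_width: 0.0522
```

```bash
python3 -c "
from h import *
go(.63,-.026,.15)"
```

```text
t 1.60 pos [ 0.5493 -0.1337  0.2196] F [ 0.2   0.09 -0.38] w 0.0522 q [-0.44  0.45  1.59  0.    1.11 -0.44] -> d [0.1071 0.0814 0.0696] r [0.06 0.03 0.42]
```

step_arm([
  {"dx": 0.03,"dy": 0.02,"dz": 0.01,"rx": 0,"ry": 0,"rz": 0},
  {"dx": 0.07,"dy": 0.05,"dz": 0.03,"rx": 0,"ry": 0,"rz": 0},
  {"dx": 0.107,"dy": 0.081,"dz": 0.05,"rx": 0,"ry": 0,"rz": 0.4},
  {"dx": 0.107,"dy": 0.081,"dz": 0.08,"rx": 0,"ry": 0,"rz": 0.4},
  {"dx": 0.107,"dy": 0.081,"dz": 0.11,"rx": 0,"ry": 0,"rz": 0.4},
])

```text
time: 2.22
position: [0.6302, -0.0252, 0.1088]
tool_rot: [0.706, 0.708, 0.0, 0.001]
ft_force: [0.4, -0.3, 0.2]
grip_width: 0.052
```

```bash
python3 - <<'E'
from h import *
go(.63,-.026,.055)
for n in ("scene","top"):
    c=viewer.camera(n)
    u,v=proj(c,[.63,-.026,.07]).astype(int)
    cv2.imwrite(f"pics/cap_{n}.png",cv2.resize(c["img"][v-75:v+75,u-90:u+90],None,fx=4,fy=4,interpolation=cv2.INTER_CUBIC))
E
```

```text
t 2.23 pos [ 0.6302 -0.0252  0.1088] F [ 0.39 -0.32  0.2 ] w 0.0520 q [-0.22  0.67  1.51 -0.    0.96 -0.22] -> d [-0.0008 -0.0003  0.0538] r [0.1  0.04 0.12]
```

View pics/cap_scene.png

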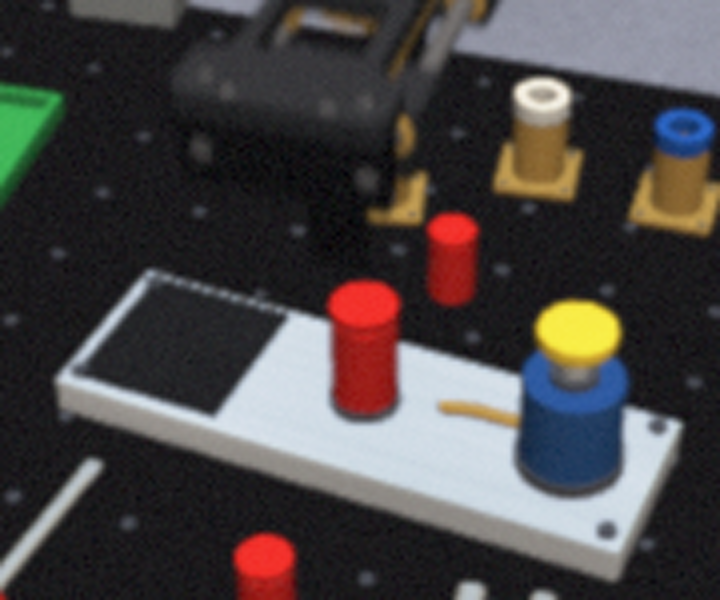

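The scene crop shows the tall cap on the pin at crop (365,345), but the gripper appears well behind it, at crop (300,130). This may be image lag, so I'll look again.

```bash
python3 - <<'E'
from h import *
go(.63,-.026,.055)
c=viewer.camera("scene"); cv2.imwrite("pics/s2.png",c["img"])
c=viewer.camera("top"); cv2.imwrite("pics/t2.png",c["img"])
go(.63,-.026,.055)
E
```

```text
t 2.33 pos [ 0.6269 -0.0252  0.1062] F [ 0.01 -0.18 -0.3 ] w 0.0523 q [-0.22  0.67  1.52 -0.    0.96 -0.22] -> d [-0.0008  0.0034  0.0512] r [-0.37 -0.06  0.05]
t 2.42 pos [ 0.6296 -0.0261  0.1096] F [-0.58 -0.39  0.41] w 0.0521 q [-0.22  0.67  1.51 -0.    0.96 -0.22] -> d [0.0001 0.0004 0.0546] r [0.02 0.02 0.02]
```

View pics/s2.png

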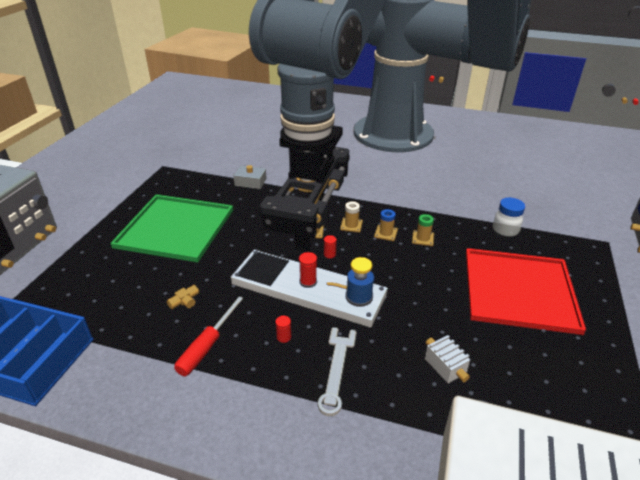

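View pics/t2.png

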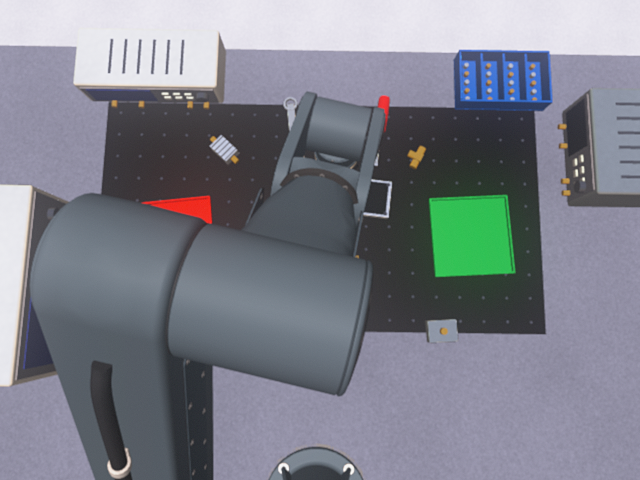

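The scene picture shows the hand at (295,205), roughly its pose at t=1.6, while the top picture shows the arm over the stand (wrist at about (335,130)). I'll take repeat frames to see which one lags.

```bash
python3 - <<'E'
from h import *
p=None
for i in range(3):
    c=viewer.camera("scene"); 
    if p is not None: print(i,np.abs(c["img"].astype(int)-p).mean(), (np.abs(c["img"].astype(int)-p).max(2)>60).sum())
    p=c["img"].astype(int)
cv2.imwrite("pics/s3.png",c["img"])
go(.63,-.026,.055)
for n in ("scene","top"):
    c=viewer.camera(n); print(n,proj(c,[.63,-.026,.11]),proj(c,[.55,-.134,.22]))
E
```

```text
1 2.506056857638889 12
2 2.4524826388888887 0
t 2.58 pos [ 0.6308 -0.0266  0.1113] F [ 0.51 -0.31  0.2 ] w 0.0520 q [-0.22  0.67  1.51 -0.    0.96 -0.22] -> d [ 0.0006 -0.001   0.0563] r [ 0.24  0.07 -0.  ]
scene [307.12337698 237.69536494] [257.67480994 141.40487562]
top [333.00422712 181.92585902] [395.64013565 212.06219543]
```

View pics/s3.png

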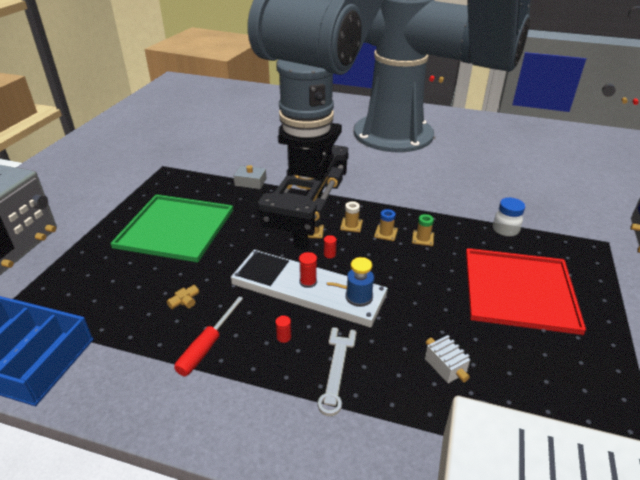

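The TCP projects to (307,238) in the scene view, right between the fingertips seen there, so there is no lag. The hand is above the tall cap. I'll descend and grip.

step_arm([
  {"dx": 0,"dy": 0,"dz": 0.02,"rx": 0,"ry": 0,"rz": 0},
  {"dx": 0,"dy": 0,"dz": 0.04,"rx": 0,"ry": 0,"rz": 0},
  {"dx": 0,"dy": 0,"dz": 0.054,"rx": 0,"ry": 0,"rz": 0},
  {"dx": 0,"dy": 0,"dz": 0.054,"rx": 0,"ry": 0,"rz": 0},
  {"dx": 0,"dy": 0,"dz": 0.054,"rx": 0,"ry": 0,"rz": 0},
])

```text
time: 3.3
position: [0.6314, -0.0267, 0.0579]
tool_rot: [0.707, 0.707, 0.001, 0.002]
ft_force: [-0.1, -0.2, 1.1]
grip_width: 0.0526
```

step_arm([
  {"dx": 0,"dy": 0,"dz": 0,"rx": 0,"ry": 0,"rz": 0},
  {"dx": 0,"dy": 0,"dz": 0,"rx": 0,"ry": 0,"rz": 0},
  {"dx": 0,"dy": 0,"dz": 0,"rx": 0,"ry": 0,"rz": 0},
  {"dx": 0,"dy": 0,"dz": 0,"rx": 0,"ry": 0,"rz": 0},
  {"dx": 0,"dy": 0,"dz": 0,"rx": 0,"ry": 0,"rz": 0},
], gripper=0.1, force=12)

```text
time: 3.92
position: [0.6314, -0.0267, 0.0581]
tool_rot: [0.707, 0.707, 0.001, 0.002]
ft_force: [-0.1, 0.7, 1.4]
grip_width: 0.0271
```

step_arm([
  {"dx": 0,"dy": 0,"dz": -0.015,"rx": 0,"ry": 0,"rz": 0},
  {"dx": 0,"dy": 0,"dz": -0.03,"rx": 0,"ry": 0,"rz": 0},
  {"dx": 0,"dy": 0,"dz": -0.06,"rx": 0,"ry": 0,"rz": 0},
  {"dx": 0,"dy": 0,"dz": -0.06,"rx": 0,"ry": 0,"rz": 0},
  {"dx": -0.04,"dy": -0.005,"dz": -0.06,"rx": 0,"ry": 0,"rz": 0},
])

```text
time: 4.55
position: [0.6262, -0.0646, 0.1187]
tool_rot: [0.706, 0.709, 0.002, 0.003]
ft_force: [0.7, -0.7, -0.7]
grip_width: 0.0271
```

```bash
python3 - <<'E'
from h import *
go(.621,-.111,.057)
E
```

```text
t 4.55 pos [ 0.6262 -0.0646  0.1187] F [ 0.67 -0.74 -0.68] w 0.0271 q [-0.28  0.65  1.51  0.    0.97 -0.29] -> d [-0.0463 -0.0058  0.0617] r [0.36 0.05 0.24]
```

step_arm([
  {"dx": -0.046,"dy": -0.005,"dz": 0.01,"rx": 0.3,"ry": 0,"rz": 0},
  {"dx": -0.046,"dy": -0.005,"dz": 0.035,"rx": 0.3,"ry": 0,"rz": 0},
  {"dx": -0.046,"dy": -0.005,"dz": 0.05,"rx": 0.3,"ry": 0,"rz": 0},
  {"dx": -0.046,"dy": -0.005,"dz": 0.06,"rx": 0.3,"ry": 0,"rz": 0},
  {"dx": -0.046,"dy": -0.005,"dz": 0.061,"rx": 0.3,"ry": 0,"rz": 0},
])

```text
time: 5.18
position: [0.6214, -0.1099, 0.0569]
tool_rot: [0.705, 0.709, -0.0, -0.0]
ft_force: [0.3, -0.1, -0.4]
grip_width: 0.0272
```

```bash
python3 - <<'E'
from h import *
go(.621,-.111,.057)
c=viewer.camera("scene"); W=cloud(c)
for b,s,ce in blobs(mask(c,"red"),150): 
    p=W[b]; print(ce,s,p.mean(0).round(3),"zmin %.3f zmax %.3f"%(np.nanpercentile(p[:,2],2),np.nanpercentile(p[:,2],98)))
cv2.imwrite("pics/s4.png",c["img"][150:400,150:450])
E
```

```text
t 5.17 pos [ 0.6214 -0.1099  0.0569] F [ 0.3  -0.14 -0.36] w 0.0272 q [-0.35  0.74  1.54 -0.    0.86 -0.36] -> d [-0.0011 -0.0004 -0.0001] r [-0.03  0.02  0.29]
[329.52767528 245.90405904] [323 235  14  24 271] [nan nan nan] zmin 0.002 zmax 0.039
[264.27855153 258.09192201] [255 239  17  34 359] [nan nan nan] zmin 0.021 zmax 0.078
[522.33396345 291.12501575] [ 466  248  120   87 7935] [nan nan nan] zmin 0.002 zmax 0.014
[283.12201592 328.0530504 ] [275 315  16  28 377] [nan nan nan] zmin 0.001 zmax 0.039
[196.09753593 350.66119097] [175 326  44  50 974] [nan nan nan] zmin 0.003 zmax 0.027
```

View pics/s4.png

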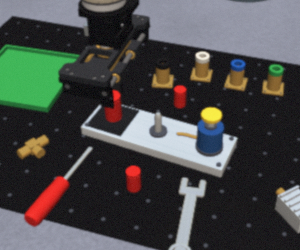

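The cap is held over the pad at crop (113,107) and the pin is bare at (157,122). I'll lower it 1 mm and release.

step_arm([
  {"dx": 0,"dy": 0,"dz": 0.001,"rx": 0,"ry": 0,"rz": 0},
  {"dx": 0,"dy": 0,"dz": 0.001,"rx": 0,"ry": 0,"rz": 0},
  {"dx": 0,"dy": 0,"dz": 0.001,"rx": 0,"ry": 0,"rz": 0},
  {"dx": 0,"dy": 0,"dz": 0.001,"rx": 0,"ry": 0,"rz": 0},
  {"dx": 0,"dy": 0,"dz": 0.001,"rx": 0,"ry": 0,"rz": 0},
])

```text
time: 5.85
position: [0.6219, -0.1101, 0.0565]
tool_rot: [0.705, 0.709, -0.0, 0.001]
ft_force: [-0.2, 0.2, -0.9]
grip_width: 0.0273
```

step_arm([
  {"dx": 0,"dy": 0,"dz": 0,"rx": 0,"ry": 0,"rz": 0},
  {"dx": 0,"dy": 0,"dz": 0,"rx": 0,"ry": 0,"rz": 0},
  {"dx": 0,"dy": 0,"dz": 0,"rx": 0,"ry": 0,"rz": 0},
  {"dx": 0,"dy": 0,"dz": -0.03,"rx": 0,"ry": 0,"rz": 0},
  {"dx": 0,"dy": 0,"dz": -0.06,"rx": 0,"ry": 0,"rz": 0},
], gripper=0.6)

```text
time: 6.48
position: [0.6215, -0.1099, 0.1168]
tool_rot: [0.705, 0.709, -0.0, -0.0]
ft_force: [1.0, -0.6, -0.2]
grip_width: 0.0518
```

```bash
python3 - <<'E'
from h import *
go(.6405,.0635,.16)
c=viewer.camera("scene"); W=cloud(c)
for b,s,ce in blobs(mask(c,"red"),150): 
    p=W[b]; p=p[~np.isnan(p[:,0])];zt=np.percentile(p[:,2],95);q=p[p[:,2]>zt-.006]; print(ce.round(),((q.min(0)+q.max(0))/2).round(4),"z %.3f %.3f"%(p[:,2].min(),zt))
E
```

```text
t 6.47 pos [ 0.6215 -0.1099  0.1168] F [ 0.96 -0.61 -0.2 ] w 0.0518 q [-0.35  0.66  1.5  -0.    0.98 -0.36] -> d [ 0.1733  0.0199 -0.0433] r [-0.02  0.02  0.29]
[330. 246.] [ 0.5322 -0.0172  0.0362] z 0.000 0.038
[262. 256.] [ 0.6219 -0.1084  0.0677] z 0.000 0.070
[522. 291.] [0.5276 0.3157 0.0113] z -0.001 0.013
[283. 328.] [ 0.7418 -0.0279  0.0358] z -0.000 0.038
[196. 351.] [ 0.8127 -0.1338  0.0248] z 0.000 0.027
```

step_arm([
  {"dx": 0.02,"dy": 0.003,"dz": -0.03,"rx": 0,"ry": 0,"rz": 0},
  {"dx": 0.06,"dy": 0.007,"dz": -0.043,"rx": 0,"ry": 0,"rz": 0},
  {"dx": 0.12,"dy": 0.014,"dz": -0.043,"rx": 0,"ry": 0,"rz": 0},
  {"dx": 0.173,"dy": 0.02,"dz": -0.043,"rx": 0,"ry": 0,"rz": 0.3},
  {"dx": 0.173,"dy": 0.02,"dz": -0.043,"rx": 0,"ry": 0,"rz": 0.3},
], gripper=0)

```text
time: 7.15
position: [0.6427, 0.0666, 0.1636]
tool_rot: [0.705, 0.709, 0.002, 0.003]
ft_force: [-0.1, -0.8, -0.0]
grip_width: 0.0104
```

step_arm([
  {"dx": 0,"dy": 0,"dz": 0.02,"rx": 0,"ry": 0,"rz": 0},
  {"dx": 0,"dy": 0,"dz": 0.04,"rx": 0,"ry": 0,"rz": 0},
  {"dx": 0,"dy": 0,"dz": 0.05,"rx": 0,"ry": 0,"rz": 0},
  {"dx": 0,"dy": 0,"dz": 0.058,"rx": 0,"ry": 0,"rz": 0},
  {"dx": 0,"dy": 0,"dz": 0.063,"rx": 0,"ry": 0,"rz": 0},
])

```text
time: 7.78
position: [0.6433, 0.066, 0.1005]
tool_rot: [0.705, 0.709, 0.002, 0.003]
ft_force: [-0.3, 0.5, -0.1]
grip_width: 0.0003
```

```bash
python3 - <<'E'
from h import *
go(.6405,.0635,.091)
E
```

```text
t 7.78 pos [0.6433 0.066  0.1005] F [-0.26  0.47 -0.07] w 0.0003 q [-0.07  0.7   1.48 -0.    0.96 -0.07] -> d [-0.0025 -0.0029  0.0095] r [0.42 0.13 0.29]
```

```bash
python3 - <<'E'
from h import *
c=viewer.camera("scene"); cv2.imwrite("pics/s5.png",cv2.resize(c["img"][180:330,270:450],None,fx=4,fy=4,interpolation=cv2.INTER_CUBIC))
for i in range(3):
    go(.6405,.0635,.091); viewer.camera("top")
E
```

```text
t 7.83 pos [0.643  0.0661 0.1   ] F [ 0.23 -0.61 -0.42] w 0.0001 q [-0.07  0.7   1.48 -0.    0.96 -0.07] -> d [-0.0026 -0.0026  0.009 ] r [0.38 0.13 0.29]
t 7.88 pos [0.643  0.0662 0.1003] F [-0.02  0.02  0.36] w 0.0004 q [-0.07  0.7   1.48 -0.    0.96 -0.07] -> d [-0.0027 -0.0026  0.0093] r [0.38 0.13 0.3 ]
t 7.92 pos [0.6433 0.0663 0.1008] F [ 0.07 -0.24  0.39] w 0.0006 q [-0.07  0.7   1.48 -0.    0.96 -0.07] -> d [-0.0028 -0.0029  0.0098] r [0.43 0.13 0.31]
```

View pics/s5.png

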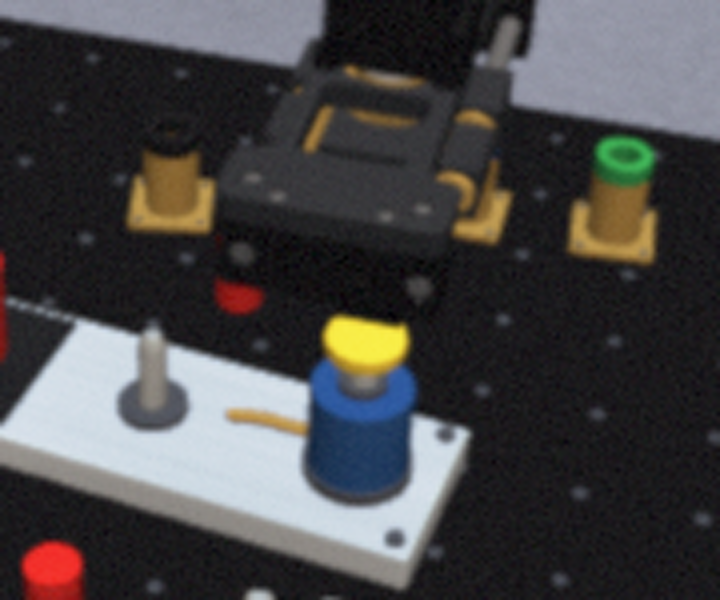

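The tips sit just on the plunger head, at crop (365,330), and the head is still up, so I'll keep going down.

step_arm([
  {"dx": -0.003,"dy": -0.002,"dz": 0.003,"rx": 0,"ry": 0,"rz": 0},
  {"dx": -0.003,"dy": -0.002,"dz": 0.006,"rx": 0,"ry": 0,"rz": 0},
  {"dx": -0.003,"dy": -0.002,"dz": 0.009,"rx": 0,"ry": 0,"rz": 0},
  {"dx": -0.003,"dy": -0.002,"dz": 0.012,"rx": 0,"ry": 0,"rz": 0},
  {"dx": -0.003,"dy": -0.002,"dz": 0.012,"rx": 0,"ry": 0,"rz": 0},
])

```text
time: 8.6
position: [0.6413, 0.0634, 0.0886]
tool_rot: [0.705, 0.709, 0.002, 0.003]
ft_force: [-0.4, 0.1, 0.1]
grip_width: 0.0003
```

```bash
python3 - <<'E'
from h import *
c=viewer.camera("scene"); cv2.imwrite("pics/s6.png",cv2.resize(c["img"][180:330,270:450],None,fx=4,fy=4,interpolation=cv2.INTER_CUBIC))
W=cloud(c); m=mask(c,"yellow")>0; p=W[m]; print(m.sum(), np.nanpercentile(p,[5,50,95],axis=0).round(4))
go(.6405,.0635,.091)
print(telemetry.get_obs()["joint_torque"].round(2))
E
```

```text
150 [[0.6404 0.0504 0.083 ]
 [0.6504 0.0654 0.0881]
 [0.6565 0.0791 0.095 ]]
t 8.65 pos [0.6415 0.0634 0.0888] F [-0.48 -0.82 -0.32] w 0.0006 q [-0.07  0.71  1.49 -0.    0.93 -0.08] -> d [ 0.0001 -0.001  -0.0022] r [0.43 0.13 0.32]
[-1.000e-02 -4.778e+01 -1.380e+01  5.000e-02  2.000e-02  0.000e+00]
```

View pics/s6.png

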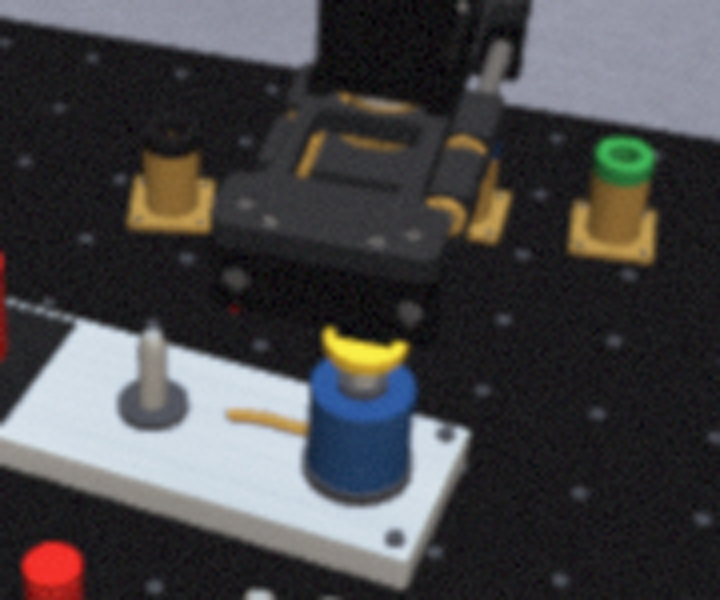

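```bash
python3 - <<'E'
from h import *
c=viewer.camera("scene")
for x in (.641,.648,.656):
  print(x,[proj(c,[x,.0634,z]).round(1).tolist() for z in (.07,.08,.088,.1)])
W=cloud(c); print(W[255:275,361].round(4))
E
```

```text
0.641 [[360.1, 272.8], [360.4, 267.9], [360.7, 264.0], [361.1, 257.9]]
0.648 [[359.0, 275.7], [359.3, 270.8], [359.6, 266.8], [360.0, 260.8]]
0.656 [[357.8, 279.1], [358.1, 274.1], [358.4, 270.1], [358.8, 264.1]]
[[0.7275 0.0797 0.1774]
 [0.7284 0.0799 0.1765]
 [0.7291 0.0802 0.1756]
 [0.7276 0.08   0.1727]
 [0.7275 0.08   0.1708]
 [0.7281 0.0802 0.1697]
 [0.7266 0.08   0.1668]
 [0.7273 0.0803 0.1657]
 [0.7295 0.0808 0.1659]
 [0.6482 0.0653 0.0942]
 [0.65   0.0657 0.0939]
 [0.6464 0.0652 0.0888]
 [0.6484 0.0656 0.0885]
 [0.6523 0.0665 0.09  ]
 [0.6539 0.0669 0.0894]
 [0.654  0.067  0.0876]
 [0.6547 0.0673 0.0862]
 [0.6547 0.0674 0.0843]
 [0.6543 0.0674 0.0819]
 [0.6462 0.066  0.0727]]
```

```bash
python3 - <<'E'
from h import *
a=cv2.imread("pics/s4.png"); cv2.imwrite("pics/s4z.png",cv2.resize(a[40:150,50:190],None,fx=5,fy=5,interpolation=cv2.INTER_CUBIC))
E
```

```text
(no output)
```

View pics/s4z.png

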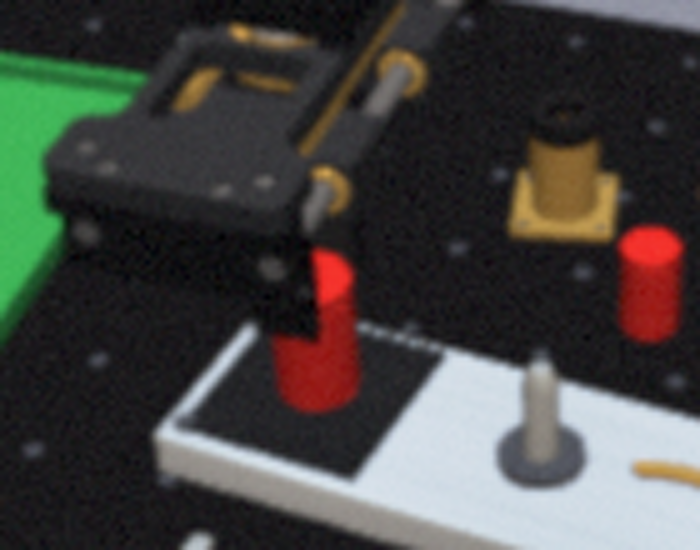

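```bash
python3 - <<'E'
from h import *
c=viewer.camera("scene")
for x in (.636,.651):
  print(x,[(z,proj(c,[x,-.11,z]).round(1).tolist()) for z in (.03,.04,.05,.06)])
c=viewer.camera("scene"); W=cloud(c)
print(W[262,340:385:3].round(3)); print(W[258,340:385:3].round(3))
i=cv2.resize(c["img"][230:290,330:400],None,fx=10,fy=10,interpolation=cv2.INTER_NEAREST); cv2.imwrite("pics/z7.png",np.clip(i.astype(int)*2,0,255).astype(np.uint8))
E
```

```text
0.636 [(0.03, [258.9, 268.5]), (0.04, [258.5, 264.0]), (0.05, [258.1, 259.4]), (0.06, [257.7, 254.7])]
0.651 [(0.03, [255.4, 274.2]), (0.04, [255.0, 269.6]), (0.05, [254.5, 265.0]), (0.06, [254.1, 260.3])]
[[0.546 0.007 0.001]
 [0.547 0.013 0.003]
 [0.544 0.018 0.002]
 [0.543 0.023 0.003]
 [0.641 0.05  0.088]
 [0.73  0.073 0.166]
 [0.729 0.077 0.166]
 [0.729 0.081 0.167]
 [0.728 0.084 0.167]
 [0.728 0.088 0.168]
 [0.729 0.092 0.17 ]
 [0.729 0.096 0.171]
 [0.728 0.1   0.171]
 [0.526 0.074 0.002]
 [0.523 0.079 0.001]]
[[0.727 0.052 0.165]
 [0.729 0.056 0.168]
 [0.728 0.06  0.168]
 [0.728 0.064 0.169]
 [0.729 0.068 0.171]
 [0.73  0.073 0.173]
 [0.729 0.076 0.173]
 [0.728 0.08  0.173]
 [0.728 0.084 0.174]
 [0.728 0.088 0.175]
 [0.727 0.092 0.175]
 [0.728 0.096 0.177]
 [0.729 0.1   0.178]
 [0.515 0.072 0.002]
 [0.514 0.077 0.003]]
```

View pics/z7.png

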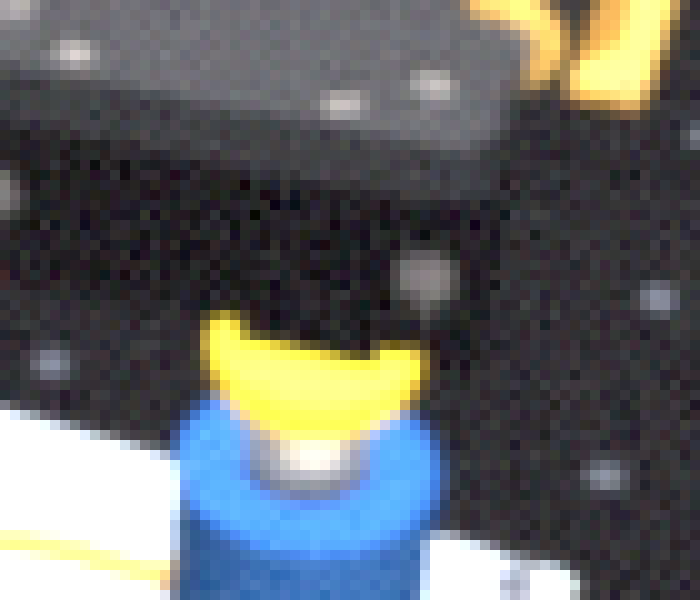

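The finger's lower edge sits at about z 0.09, on the head, so the real tips stand higher than the telemetry implies. I'll descend in small steps and find contact by force, which also calibrates z.

step_arm([
  {"dx": 0,"dy": 0,"dz": 0.001,"rx": 0,"ry": 0,"rz": 0},
  {"dx": 0,"dy": 0,"dz": 0.002,"rx": 0,"ry": 0,"rz": 0},
  {"dx": 0,"dy": 0,"dz": 0.003,"rx": 0,"ry": 0,"rz": 0},
  {"dx": 0,"dy": 0,"dz": 0.004,"rx": 0,"ry": 0,"rz": 0},
  {"dx": 0,"dy": 0,"dz": 0.005,"rx": 0,"ry": 0,"rz": 0},
])

```text
time: 9.43
position: [0.6417, 0.0634, 0.0843]
tool_rot: [0.705, 0.709, 0.002, 0.004]
ft_force: [-0.7, -0.1, 2.8]
grip_width: 0.0002
```

step_arm([
  {"dx": 0,"dy": 0,"dz": 0.001,"rx": 0,"ry": 0,"rz": 0},
  {"dx": 0,"dy": 0,"dz": 0.002,"rx": 0,"ry": 0,"rz": 0},
  {"dx": 0,"dy": 0,"dz": 0.003,"rx": 0,"ry": 0,"rz": 0},
  {"dx": 0,"dy": 0,"dz": 0.004,"rx": 0,"ry": 0,"rz": 0},
  {"dx": 0,"dy": 0,"dz": 0.005,"rx": 0,"ry": 0,"rz": 0},
])

```text
time: 10.05
position: [0.6417, 0.0634, 0.0794]
tool_rot: [0.705, 0.709, 0.002, 0.004]
ft_force: [-1.5, -0.5, 4.5]
grip_width: 0.0001
```

step_arm([
  {"dx": 0,"dy": 0,"dz": 0.002,"rx": 0,"ry": 0,"rz": 0},
  {"dx": 0,"dy": 0,"dz": 0.004,"rx": 0,"ry": 0,"rz": 0},
  {"dx": 0,"dy": 0,"dz": 0.006,"rx": 0,"ry": 0,"rz": 0},
  {"dx": 0,"dy": 0,"dz": 0.008,"rx": 0,"ry": 0,"rz": 0},
  {"dx": 0,"dy": 0,"dz": 0.008,"rx": 0,"ry": 0,"rz": 0},
])

```text
time: 10.68
position: [0.6417, 0.0634, 0.0719]
tool_rot: [0.705, 0.709, 0.002, 0.004]
ft_force: [-3.2, -0.5, 8.0]
grip_width: 0.0001
```

step_arm([
  {"dx": 0,"dy": 0,"dz": 0.001,"rx": 0,"ry": 0,"rz": 0},
  {"dx": 0,"dy": 0,"dz": 0.0015,"rx": 0,"ry": 0,"rz": 0},
  {"dx": 0,"dy": 0,"dz": 0.002,"rx": 0,"ry": 0,"rz": 0},
  {"dx": 0,"dy": 0,"dz": 0.002,"rx": 0,"ry": 0,"rz": 0},
  {"dx": 0,"dy": 0,"dz": 0.002,"rx": 0,"ry": 0,"rz": 0},
])

```text
time: 11.3
position: [0.6418, 0.0634, 0.0707]
tool_rot: [0.705, 0.709, 0.002, 0.004]
ft_force: [-2.8, -0.3, 9.0]
grip_width: 0.0006
```

step_arm([
  {"dx": 0,"dy": 0,"dz": 0.001,"rx": 0,"ry": 0,"rz": 0},
  {"dx": 0,"dy": 0,"dz": 0.002,"rx": 0,"ry": 0,"rz": 0},
  {"dx": 0,"dy": 0,"dz": 0.002,"rx": 0,"ry": 0,"rz": 0},
  {"dx": 0,"dy": 0,"dz": 0.002,"rx": 0,"ry": 0,"rz": 0},
  {"dx": 0,"dy": 0,"dz": 0.002,"rx": 0,"ry": 0,"rz": 0},
])

```text
time: 11.92
position: [0.6418, 0.0634, 0.0701]
tool_rot: [0.705, 0.709, 0.002, 0.004]
ft_force: [-3.2, 0.7, 11.2]
grip_width: 0.0006
```

step_arm([
  {"dx": 0,"dy": 0,"dz": 0.002,"rx": 0,"ry": 0,"rz": 0},
  {"dx": 0,"dy": 0,"dz": 0.003,"rx": 0,"ry": 0,"rz": 0},
  {"dx": 0,"dy": 0,"dz": 0.004,"rx": 0,"ry": 0,"rz": 0},
  {"dx": 0,"dy": 0,"dz": 0.004,"rx": 0,"ry": 0,"rz": 0},
  {"dx": 0,"dy": 0,"dz": 0.004,"rx": 0,"ry": 0,"rz": 0},
])

```text
time: 12.55
position: [0.6419, 0.0634, 0.0699]
tool_rot: [0.705, 0.709, 0.002, 0.004]
ft_force: [-7.4, 0.2, 23.9]
grip_width: 0.0004
```

step_arm([
  {"dx": 0,"dy": 0,"dz": 0,"rx": 0,"ry": 0,"rz": 0},
  {"dx": 0,"dy": 0,"dz": -0.02,"rx": 0,"ry": 0,"rz": 0},
  {"dx": 0,"dy": 0,"dz": -0.05,"rx": 0,"ry": 0,"rz": 0},
  {"dx": -0.02,"dy": -0.06,"dz": -0.07,"rx": 0,"ry": 0,"rz": 0},
  {"dx": -0.04,"dy": -0.11,"dz": -0.07,"rx": 0,"ry": 0,"rz": 0},
], gripper=0.55)

```text
time: 13.18
position: [0.5308, 0.0226, 0.1401]
tool_rot: [0.704, 0.71, 0.003, 0.005]
ft_force: [0.1, -1.3, 0.2]
grip_width: 0.0417
```

```bash
python3 - <<'E'
from h import *
shells(cams=("scene",))
go(.4322,-.0023,.10)
E
```

```text
scene [352. 207.] 119 mid [ 0.4325 -0.0014  0.047 ] mean [ 0.4346 -0.0014  0.0477] col [155. 169. 175.]
scene [312. 213.] 122 mid [ 0.4759 -0.0674  0.047 ] mean [ 0.4768 -0.0669  0.0475] col [28.  26.  27.5]
scene [387. 215.] 121 mid [0.4388 0.0689 0.0474] mean [0.44   0.0689 0.0473] col [152.  79.  36.]
scene [425. 220.] 126 mid [0.4329 0.1393 0.0469] mean [0.4351 0.1397 0.0473] col [ 66.5 136.5  48. ]
t 13.22 pos [0.5178 0.0224 0.1378] F [-7.12 -0.28 -1.02] w 0.0443 q [-0.17  0.51  1.77 -0.    0.87 -0.17] -> d [-0.024  -0.0855  0.0385] r [-0.47  0.13  0.41]
```

step_arm([
  {"dx": -0.012,"dy": -0.045,"dz": 0,"rx": -0.4,"ry": 0,"rz": 0.4},
  {"dx": -0.024,"dy": -0.086,"dz": 0.02,"rx": -0.4,"ry": 0,"rz": 0.4},
  {"dx": -0.024,"dy": -0.086,"dz": 0.05,"rx": -0.4,"ry": 0,"rz": 0.4},
  {"dx": -0.024,"dy": -0.086,"dz": 0.07,"rx": -0.4,"ry": 0,"rz": 0.4},
  {"dx": -0.024,"dy": -0.086,"dz": 0.07,"rx": -0.4,"ry": 0,"rz": 0.4},
])

```text
time: 13.85
position: [0.4303, -0.0022, 0.0675]
tool_rot: [0.707, 0.707, -0.002, -0.001]
ft_force: [-0.3, 1.0, 0.2]
grip_width: 0.0474
```

```bash
python3 - <<'E'
from h import *
c=viewer.camera("scene"); cv2.imwrite("pics/s8.png",np.clip(1.6*cv2.resize(c["img"][150:270,280:430],None,fx=5,fy=5,interpolation=cv2.INTER_CUBIC),0,255))
go(.4322,-.0023,.03)
E
```

```text
t 13.90 pos [ 0.431  -0.0023  0.0682] F [ 0.18 -0.39  0.56] w 0.0479 q [-0.26  0.56  2.04 -0.    0.54 -0.26] -> d [0.     0.0013 0.0382] r [-0.19  0.09  0.  ][ WARN:0@3.316] global loadsave.cpp:1063 imwrite_ Unsupported depth image for selected encoder is fallbacked to CV_8U.
```

View pics/s8.png

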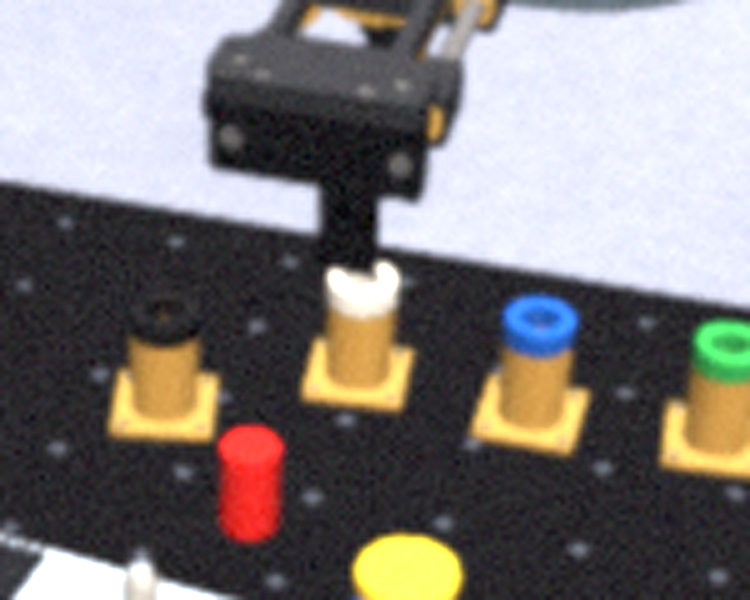

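```bash
python3 - <<'E'
from h import *
c=viewer.camera("scene")
for x in (.455,.462,.470): print(x,[(z,proj(c,[x,-.002,z]).round(1).tolist()) for z in (.04,.05,.06,.07,.08)])
W=cloud(c); print(W[195:212,350].round(4))
E
```

```text
0.455 [(0.04, [348.6, 215.7]), (0.05, [348.8, 211.3]), (0.06, [349.0, 206.9]), (0.07, [349.2, 202.4]), (0.08, [349.4, 197.9])]
0.462 [(0.04, [347.6, 217.7]), (0.05, [347.8, 213.4]), (0.06, [348.0, 208.9]), (0.07, [348.2, 204.4]), (0.08, [348.4, 199.9])]
0.47 [(0.04, [346.5, 220.1]), (0.05, [346.7, 215.7]), (0.06, [346.9, 211.3]), (0.07, [347.1, 206.8]), (0.08, [347.3, 202.2])]
[[ 0.4672  0.0017  0.0945]
 [ 0.4678  0.0019  0.0928]
 [ 0.4628  0.0009  0.0874]
 [ 0.4644  0.0013  0.0863]
 [ 0.4639  0.0013  0.0838]
 [ 0.4652  0.0017  0.0825]
 [ 0.4643  0.0016  0.0798]
 [ 0.4661  0.0021  0.0788]
 [ 0.4655  0.002   0.0762]
 [ 0.4646  0.0019  0.0734]
 [ 0.4264 -0.0067  0.0451]
 [ 0.4282 -0.0062  0.044 ]
 [ 0.4407 -0.0033  0.0504]
 [ 0.4451 -0.0022  0.0511]
 [ 0.444  -0.0023  0.0481]
 [ 0.4433 -0.0024  0.0454]
 [ 0.4409 -0.0029  0.0414]]
```

The tips are at z≈0.071 with TCP telemetry 0.068, which matches the offset found at the plunger. I'll descend 52 mm, to tips at about 0.02, and grip.

step_arm([
  {"dx": 0,"dy": 0.001,"dz": 0.015,"rx": 0,"ry": 0,"rz": 0},
  {"dx": 0,"dy": 0.001,"dz": 0.03,"rx": 0,"ry": 0,"rz": 0},
  {"dx": 0,"dy": 0.001,"dz": 0.045,"rx": 0,"ry": 0,"rz": 0},
  {"dx": 0,"dy": 0.001,"dz": 0.052,"rx": 0,"ry": 0,"rz": 0},
  {"dx": 0,"dy": 0.001,"dz": 0.052,"rx": 0,"ry": 0,"rz": 0},
])

```text
time: 14.58
position: [0.4327, -0.0025, 0.0169]
tool_rot: [0.707, 0.707, -0.001, 0.0]
ft_force: [-0.3, -0.1, -0.5]
grip_width: 0.0479
```

step_arm([
  {"dx": 0,"dy": 0,"dz": 0,"rx": 0,"ry": 0,"rz": 0},
  {"dx": 0,"dy": 0,"dz": 0,"rx": 0,"ry": 0,"rz": 0},
  {"dx": 0,"dy": 0,"dz": 0,"rx": 0,"ry": 0,"rz": 0},
  {"dx": 0,"dy": 0,"dz": 0,"rx": 0,"ry": 0,"rz": 0},
  {"dx": 0,"dy": 0,"dz": 0,"rx": 0,"ry": 0,"rz": 0},
], gripper=0.1, force=15)

```text
time: 15.2
position: [0.4326, -0.0024, 0.0172]
tool_rot: [0.707, 0.707, -0.001, 0.0]
ft_force: [0.0, -0.1, 5.8]
grip_width: 0.0255
```

step_arm([
  {"dx": 0,"dy": 0,"dz": -0.02,"rx": 0,"ry": 0,"rz": 0},
  {"dx": 0,"dy": 0,"dz": -0.05,"rx": 0,"ry": 0,"rz": 0},
  {"dx": 0,"dy": 0,"dz": -0.08,"rx": 0,"ry": 0,"rz": 0},
  {"dx": 0,"dy": 0.03,"dz": -0.09,"rx": 0,"ry": 0,"rz": 0},
  {"dx": 0,"dy": 0.06,"dz": -0.09,"rx": 0,"ry": 0,"rz": 0},
])

```text
time: 15.82
position: [0.494, -0.0023, 0.1081]
tool_rot: [0.707, 0.707, -0.001, 0.001]
ft_force: [1.0, -0.2, -0.9]
grip_width: 0.0251
```

```bash
python3 - <<'E'
from h import *
go(.63,-.0262,.11)
c=viewer.camera("scene"); cv2.imwrite("pics/s9.png",cv2.resize(c["img"][150:300,250:430],None,fx=4,fy=4,interpolation=cv2.INTER_CUBIC))
go(.63,-.0262,.11)
E
```

```text
t 15.82 pos [ 0.494  -0.0023  0.1081] F [ 0.99 -0.16 -0.95] w 0.0251 q [-0.23  0.53  1.86 -0.    0.75 -0.23] -> d [-0.0239  0.136  -0.0017] r [0.05 0.16 0.02]
t 15.88 pos [ 0.4999 -0.0033  0.1082] F [ 4.54 -0.89 -0.47] w 0.0250 q [-0.23  0.53  1.85 -0.    0.75 -0.23] -> d [-0.0229  0.1301 -0.0005] r [ 0.52  0.23 -0.01]
```

View pics/s9.png

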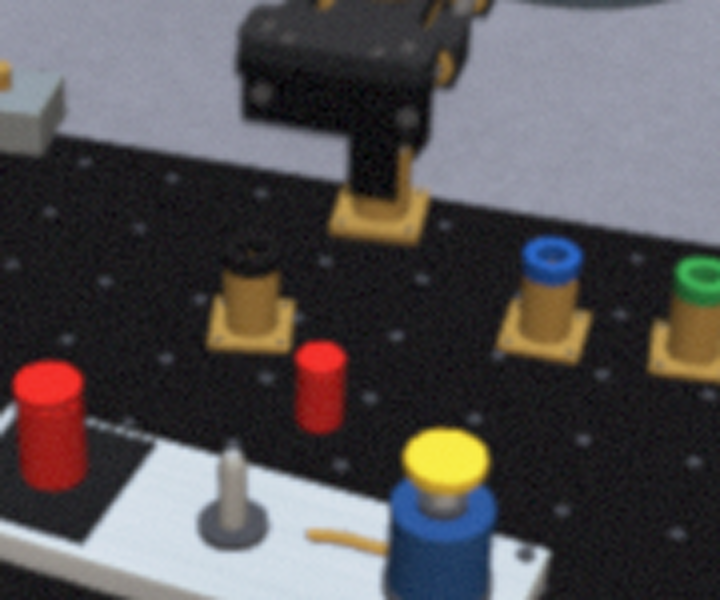

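The white shell hangs upright in the grip at crop (378,195). The pin tip is at crop (232,447), full image (308,262), and the plunger is back up.

```bash
python3 - <<'E'
from h import *
c=viewer.camera("scene")
print(ray(c,308,261.7,.057),proj(c,[.6305,-.0262,.058]),proj(c,[.6315,-.0252,.022]))
go(.6305,-.0262,.108)
E
```

```text
[ 0.62498374 -0.02674526  0.057     ] [307.25094719 263.3943536 ] [307.86355016 280.4786115 ]
t 15.93 pos [ 0.4974 -0.003   0.1077] F [-0.07 -0.08  0.14] w 0.0253 q [-0.23  0.53  1.86 -0.    0.75 -0.23] -> d [-0.0233  0.1331  0.0005] r [0.32 0.21 0.03]
```

step_arm([
  {"dx": -0.005,"dy": 0.03,"dz": 0,"rx": 0.2,"ry": 0.1,"rz": 0},
  {"dx": -0.012,"dy": 0.07,"dz": 0,"rx": 0.2,"ry": 0.1,"rz": 0},
  {"dx": -0.018,"dy": 0.11,"dz": 0,"rx": 0.2,"ry": 0.1,"rz": 0},
  {"dx": -0.023,"dy": 0.133,"dz": 0,"rx": 0.2,"ry": 0.1,"rz": 0},
  {"dx": -0.023,"dy": 0.133,"dz": 0,"rx": 0.2,"ry": 0.1,"rz": 0},
])

```text
time: 16.55
position: [0.6305, -0.0263, 0.1076]
tool_rot: [0.707, 0.707, -0.0, 0.001]
ft_force: [-0.4, 0.2, -1.3]
grip_width: 0.0247
```

```bash
python3 - <<'E'
from h import *
c=viewer.camera("scene"); cv2.imwrite("pics/s10.png",cv2.resize(c["img"][200:310,250:380],None,fx=5,fy=5,interpolation=cv2.INTER_CUBIC))
go(.6303,-.0262,.108)
E
```

```text
t 16.60 pos [ 0.6287 -0.0257  0.1074] F [-0.5   0.05  0.27] w 0.0251 q [-0.22  0.67  1.51 -0.    0.96 -0.22] -> d [-0.0005  0.0016 -0.0006] r [-0.08  0.07  0.03]
```

View pics/s10.png

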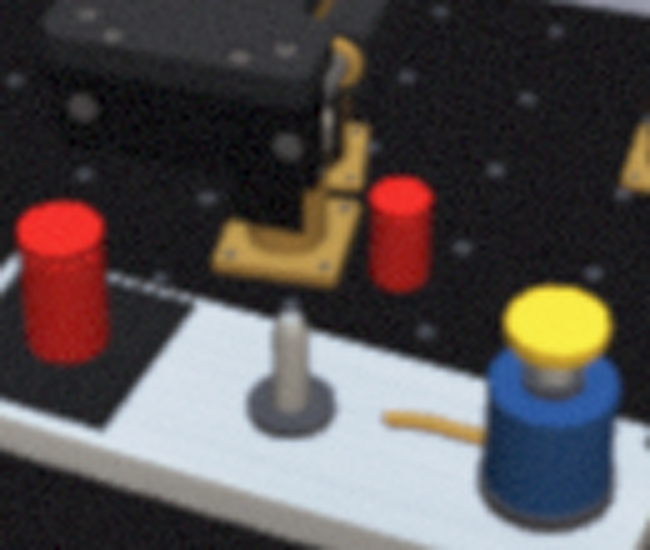

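The shell is centred over the pin in the scene view (flange centre about (288,240), pin at x≈290). I'll descend in stages.

step_arm([
  {"dx": -0.0002,"dy": 0.001,"dz": 0.012,"rx": 0,"ry": 0,"rz": 0},
  {"dx": -0.0002,"dy": 0.001,"dz": 0.024,"rx": 0,"ry": 0,"rz": 0},
  {"dx": -0.0002,"dy": 0.001,"dz": 0.032,"rx": 0,"ry": 0,"rz": 0},
  {"dx": -0.0002,"dy": 0.001,"dz": 0.037,"rx": 0,"ry": 0,"rz": 0},
  {"dx": -0.0002,"dy": 0.001,"dz": 0.042,"rx": 0,"ry": 0,"rz": 0},
])

```text
time: 17.23
position: [0.6297, -0.026, 0.0651]
tool_rot: [0.707, 0.707, -0.001, 0.0]
ft_force: [-0.4, 0.5, -0.6]
grip_width: 0.0252
```

```bash
python3 - <<'E'
from h import *
go(.6303,-.0262,.0395)
E
```

```text
t 17.23 pos [ 0.6297 -0.026   0.0651] F [-0.36  0.46 -0.6 ] w 0.0252 q [-0.22  0.73  1.53 -0.    0.88 -0.22] -> d [-0.0002  0.0006  0.0256] r [-0.06  0.07  0.03]
```

step_arm([
  {"dx": 0,"dy": 0.0005,"dz": 0.002,"rx": 0,"ry": 0,"rz": 0},
  {"dx": 0,"dy": 0.0005,"dz": 0.004,"rx": 0,"ry": 0,"rz": 0},
  {"dx": 0,"dy": 0.0005,"dz": 0.006,"rx": 0,"ry": 0,"rz": 0},
  {"dx": 0,"dy": 0.0005,"dz": 0.008,"rx": 0,"ry": 0,"rz": 0},
  {"dx": 0,"dy": 0.0005,"dz": 0.01,"rx": 0,"ry": 0,"rz": 0},
])

```text
time: 17.85
position: [0.6302, -0.026, 0.0551]
tool_rot: [0.707, 0.707, -0.001, 0.0]
ft_force: [-0.2, 0.5, -1.2]
grip_width: 0.0249
```

step_arm([
  {"dx": 0,"dy": 0,"dz": 0.002,"rx": 0,"ry": 0,"rz": 0},
  {"dx": 0,"dy": 0,"dz": 0.005,"rx": 0,"ry": 0,"rz": 0},
  {"dx": 0,"dy": 0,"dz": 0.008,"rx": 0,"ry": 0,"rz": 0},
  {"dx": 0,"dy": 0,"dz": 0.011,"rx": 0,"ry": 0,"rz": 0},
  {"dx": 0,"dy": 0,"dz": 0.013,"rx": 0,"ry": 0,"rz": 0},
])

```text
time: 18.48
position: [0.6301, -0.026, 0.0418]
tool_rot: [0.707, 0.707, -0.001, -0.0]
ft_force: [0.5, -0.3, -0.1]
grip_width: 0.0253
```

Bottom ≈ 0.025 with no resistance, so it goes past any ledge. Now the final push to the shoulder.

step_arm([
  {"dx": 0,"dy": 0,"dz": 0.001,"rx": 0,"ry": 0,"rz": 0},
  {"dx": 0,"dy": 0,"dz": 0.002,"rx": 0,"ry": 0,"rz": 0},
  {"dx": 0,"dy": 0,"dz": 0.003,"rx": 0,"ry": 0,"rz": 0},
  {"dx": 0,"dy": 0,"dz": 0.0035,"rx": 0,"ry": 0,"rz": 0},
  {"dx": 0,"dy": 0,"dz": 0.0035,"rx": 0,"ry": 0,"rz": 0},
])

```text
time: 19.1
position: [0.6302, -0.026, 0.0392]
tool_rot: [0.707, 0.707, -0.001, 0.0]
ft_force: [-0.2, 0.6, 5.5]
grip_width: 0.0252
```

```bash
python3 - <<'E'
from h import *
go(.6303,-.0262,.0395)
c=viewer.camera("scene"); cv2.imwrite("pics/s11.png",cv2.resize(c["img"][200:310,250:380],None,fx=5,fy=5,interpolation=cv2.INTER_CUBIC))
E
```

```text
t 19.10 pos [ 0.6302 -0.026   0.0392] F [-0.23  0.58  5.46] w 0.0252 q [-0.22  0.77  1.54 -0.    0.83 -0.22] -> d [-0.0002  0.0001 -0.0003] r [-0.05  0.08  0.04]
```

View pics/s11.png

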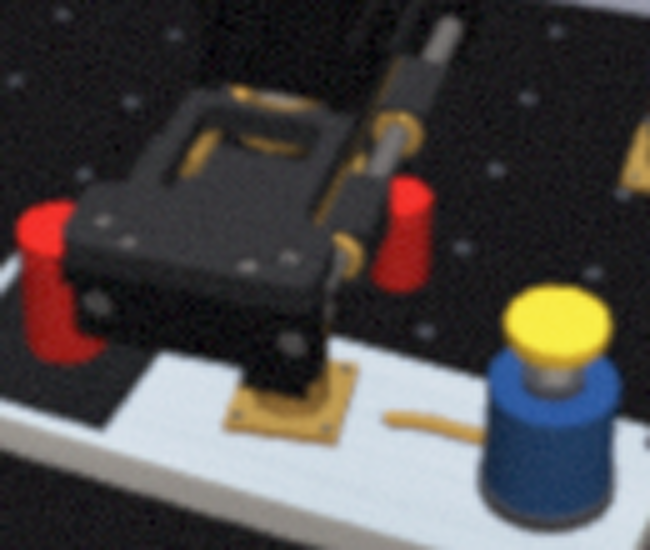

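The white shell sits on the shoulder (5.5 N at TCP 0.039, flange flat), so it fits and goes to the green tray.

step_arm([
  {"dx": 0,"dy": 0,"dz": -0.01,"rx": 0,"ry": 0,"rz": 0},
  {"dx": 0,"dy": 0,"dz": -0.03,"rx": 0,"ry": 0,"rz": 0},
  {"dx": 0,"dy": 0,"dz": -0.06,"rx": 0,"ry": 0,"rz": 0},
  {"dx": 0,"dy": 0,"dz": -0.08,"rx": 0,"ry": 0,"rz": 0},
  {"dx": -0.03,"dy": -0.01,"dz": -0.085,"rx": 0,"ry": 0,"rz": 0},
])

```text
time: 19.77
position: [0.6224, -0.0549, 0.1276]
tool_rot: [0.706, 0.708, 0.001, 0.003]
ft_force: [-0.4, -1.6, -0.8]
grip_width: 0.0251
```

step_arm([
  {"dx": -0.04,"dy": -0.01,"dz": 0,"rx": 0,"ry": 0,"rz": 0},
  {"dx": -0.095,"dy": -0.025,"dz": 0,"rx": 0,"ry": 0,"rz": 0},
  {"dx": -0.15,"dy": -0.04,"dz": 0,"rx": 0,"ry": 0,"rz": 0},
  {"dx": -0.2,"dy": -0.05,"dz": 0,"rx": 0,"ry": 0,"rz": 0},
  {"dx": -0.25,"dy": -0.065,"dz": 0,"rx": 0,"ry": 0,"rz": 0},
])

```text
time: 20.4
position: [0.5585, -0.3073, 0.1295]
tool_rot: [0.706, 0.708, 0.001, 0.004]
ft_force: [1.1, 0.2, -1.1]
grip_width: 0.0252
```

```bash
python3 - <<'E'
from h import *
go(.5436,-.379,.10)
E
```

```text
t 20.40 pos [ 0.5585 -0.3073  0.1295] F [ 1.09  0.21 -1.09] w 0.0252 q [-0.68  0.65  1.49  0.    1.   -0.68] -> d [-0.0715 -0.0154  0.0296] r [0.42 0.23 0.21]
```

step_arm([
  {"dx": -0.04,"dy": -0.008,"dz": 0,"rx": 0.2,"ry": 0.1,"rz": 0},
  {"dx": -0.072,"dy": -0.015,"dz": 0.02,"rx": 0.4,"ry": 0.2,"rz": 0},
  {"dx": -0.072,"dy": -0.015,"dz": 0.05,"rx": 0.4,"ry": 0.2,"rz": 0},
  {"dx": -0.072,"dy": -0.015,"dz": 0.08,"rx": 0.4,"ry": 0.2,"rz": 0},
  {"dx": -0.072,"dy": -0.015,"dz": 0.095,"rx": 0.4,"ry": 0.2,"rz": 0},
])

```text
time: 21.02
position: [0.544, -0.3795, 0.034]
tool_rot: [0.706, 0.708, -0.0, -0.0]
ft_force: [-0.3, -0.1, -0.4]
grip_width: 0.0253
```

```bash
python3 - <<'E'
from h import *
go(.5436,-.379,.022)
E
```

```text
t 21.02 pos [ 0.544  -0.3795  0.034 ] F [-0.28 -0.13 -0.43] w 0.0253 q [-0.78  0.81  1.45 -0.    0.88 -0.78] -> d [ 0.0005 -0.0004  0.012 ] r [-0.04 -0.03  0.2 ]
```

step_arm([
  {"dx": 0,"dy": 0,"dz": 0.004,"rx": 0,"ry": 0,"rz": 0},
  {"dx": 0,"dy": 0,"dz": 0.008,"rx": 0,"ry": 0,"rz": 0},
  {"dx": 0,"dy": 0,"dz": 0.011,"rx": 0,"ry": 0,"rz": 0},
  {"dx": 0,"dy": 0,"dz": 0.0125,"rx": 0,"ry": 0,"rz": 0},
  {"dx": 0,"dy": 0,"dz": 0.0125,"rx": 0,"ry": 0,"rz": 0},
])

```text
time: 21.65
position: [0.5441, -0.3795, 0.0217]
tool_rot: [0.706, 0.708, -0.0, -0.0]
ft_force: [-0.1, -0.4, -1.3]
grip_width: 0.0255
```

step_arm([
  {"dx": 0,"dy": 0,"dz": 0,"rx": 0,"ry": 0,"rz": 0},
  {"dx": 0,"dy": 0,"dz": 0,"rx": 0,"ry": 0,"rz": 0},
  {"dx": 0,"dy": 0,"dz": 0,"rx": 0,"ry": 0,"rz": 0},
  {"dx": 0,"dy": 0,"dz": -0.03,"rx": 0,"ry": 0,"rz": 0},
  {"dx": 0,"dy": 0,"dz": -0.08,"rx": 0,"ry": 0,"rz": 0},
], gripper=0.55)

```text
time: 22.28
position: [0.5429, -0.3784, 0.1005]
tool_rot: [0.706, 0.708, -0.0, -0.003]
ft_force: [1.1, -0.3, 0.2]
grip_width: 0.0473
```

```bash
python3 - <<'E'
from h import *
c=viewer.camera("scene"); cv2.imwrite("pics/s12.png",c["img"])
shells(cams=("scene",),box=(.36,.63,-.42,.42))
go(.4383,.0676,.12)
E
```

```text
scene [146. 204.] 157 mid [ 0.5447 -0.3777  0.0488] mean [ 0.5475 -0.3763  0.0503] col [165. 179. 186.]
scene [510. 213.] 130 mid [0.3686 0.29   0.049 ] mean [0.3695 0.2896 0.0499] col [119.  64.  31.]
scene [312. 213.] 126 mid [ 0.4765 -0.0672  0.0467] mean [ 0.4768 -0.0669  0.0475] col [27.5 26.  28. ]
scene [387. 215.] 119 mid [0.4384 0.0689 0.0467] mean [0.4399 0.0689 0.0475] col [153.  80.  35.]
scene [425. 220.] 128 mid [0.4336 0.1393 0.0467] mean [0.435  0.1394 0.0473] col [ 67.  134.5  49. ]
scene [268. 257.] 28 mid [ 0.6237 -0.0968  0.0493] mean [ 0.6244 -0.0965  0.0494] col [ 25.  27. 142.]
t 22.38 pos [ 0.5474 -0.3826  0.1077] F [ 0.75 -0.37  0.81] w 0.0476 q [-0.78  0.71  1.42 -0.    1.   -0.78] -> d [ 0.4504 -0.1074 -0.0168] r [0.47 0.47 0.21]
```

View pics/s12.png

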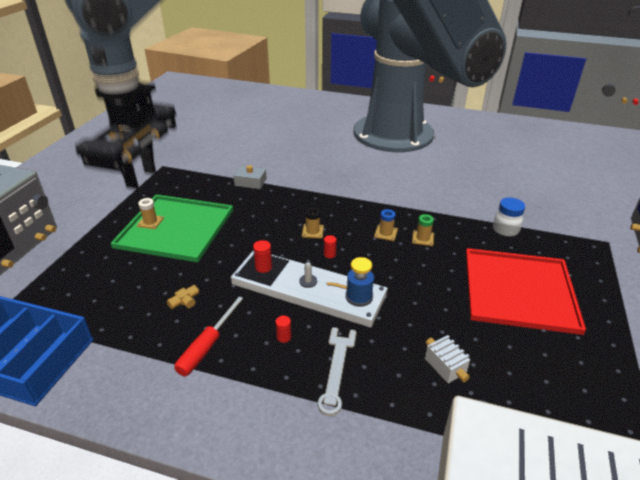

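White stands upright in the green tray at (150,212); black (313,225), blue (387,224) and green (425,228) are unmoved. Next is blue.

step_arm([
  {"dx": 0.05,"dy": -0.012,"dz": -0.01,"rx": 0,"ry": 0,"rz": 0},
  {"dx": 0.105,"dy": -0.025,"dz": -0.01,"rx": 0,"ry": 0,"rz": 0},
  {"dx": 0.16,"dy": -0.038,"dz": -0.01,"rx": 0.2,"ry": 0.2,"rz": 0},
  {"dx": 0.215,"dy": -0.051,"dz": -0.01,"rx": 0.4,"ry": 0.4,"rz": 0},
  {"dx": 0.27,"dy": -0.064,"dz": -0.01,"rx": 0.4,"ry": 0.4,"rz": 0},
])

```text
time: 23.0
position: [0.4818, -0.1112, 0.1148]
tool_rot: [0.706, 0.708, 0.0, 0.001]
ft_force: [0.5, 0.4, -0.8]
grip_width: 0.0477
```

```bash
python3 - <<'E'
from h import *
go(.4383,.0676,.11)
E
```

```text
t 23.00 pos [ 0.4818 -0.1112  0.1148] F [ 0.48  0.42 -0.77] w 0.0477 q [-0.45  0.52  1.86 -0.    0.77 -0.46] -> d [ 0.1789 -0.0429  0.0045] r [0.08 0.06 0.17]
```

step_arm([
  {"dx": 0.05,"dy": -0.012,"dz": 0,"rx": 0,"ry": 0,"rz": 0},
  {"dx": 0.1,"dy": -0.024,"dz": 0,"rx": 0,"ry": 0,"rz": 0},
  {"dx": 0.15,"dy": -0.036,"dz": 0,"rx": 0,"ry": 0,"rz": 0},
  {"dx": 0.179,"dy": -0.043,"dz": 0,"rx": 0,"ry": 0,"rz": 0},
  {"dx": 0.179,"dy": -0.043,"dz": 0.03,"rx": 0,"ry": 0,"rz": 0.2},
])

```text
time: 23.62
position: [0.4388, 0.0697, 0.0855]
tool_rot: [0.706, 0.708, 0.002, 0.002]
ft_force: [0.5, -0.2, -0.5]
grip_width: 0.0477
```

```bash
python3 - <<'E'
from h import *
go(.4383,.0676,.019)
viewer.camera("scene")
go(.4383,.0676,.019)
E
```

```text
t 23.62 pos [0.4388 0.0697 0.0855] F [ 0.49 -0.16 -0.51] w 0.0477 q [-0.09  0.53  2.   -0.    0.6  -0.1 ] -> d [-0.002  -0.0009  0.0665] r [0.33 0.07 0.19]
t 23.68 pos [0.4367 0.0689 0.082 ] F [-0.34 -1.57 -2.28] w 0.0483 q [-0.1   0.54  2.   -0.    0.6  -0.1 ] -> d [-0.0013  0.0018  0.063 ] r [-0.1   0.04  0.11]
```

step_arm([
  {"dx": -0.001,"dy": 0.001,"dz": 0.015,"rx": 0,"ry": 0,"rz": 0},
  {"dx": -0.001,"dy": 0.001,"dz": 0.035,"rx": 0,"ry": 0,"rz": 0},
  {"dx": -0.001,"dy": 0.001,"dz": 0.055,"rx": 0,"ry": 0,"rz": 0},
  {"dx": -0.001,"dy": 0.001,"dz": 0.064,"rx": 0,"ry": 0,"rz": 0},
  {"dx": -0.001,"dy": 0.001,"dz": 0.064,"rx": 0,"ry": 0,"rz": 0},
])

```text
time: 24.3
position: [0.4373, 0.0677, 0.0177]
tool_rot: [0.707, 0.708, -0.001, -0.001]
ft_force: [-0.5, -0.5, -0.4]
grip_width: 0.048
```

step_arm([
  {"dx": 0,"dy": 0,"dz": 0,"rx": 0,"ry": 0,"rz": 0},
  {"dx": 0,"dy": 0,"dz": 0,"rx": 0,"ry": 0,"rz": 0},
  {"dx": 0,"dy": 0,"dz": 0,"rx": 0,"ry": 0,"rz": 0},
  {"dx": 0,"dy": 0,"dz": 0,"rx": 0,"ry": 0,"rz": 0},
  {"dx": 0,"dy": 0,"dz": 0,"rx": 0,"ry": 0,"rz": 0},
], gripper=0.1, force=15)

```text
time: 24.92
position: [0.4374, 0.0677, 0.0181]
tool_rot: [0.707, 0.708, -0.001, -0.001]
ft_force: [-0.4, 0.2, 5.0]
grip_width: 0.0246
```

step_arm([
  {"dx": 0,"dy": 0,"dz": -0.02,"rx": 0,"ry": 0,"rz": 0},
  {"dx": 0,"dy": 0,"dz": -0.05,"rx": 0,"ry": 0,"rz": 0},
  {"dx": 0,"dy": 0,"dz": -0.08,"rx": 0,"ry": 0,"rz": 0},
  {"dx": -0.02,"dy": 0.03,"dz": -0.095,"rx": 0,"ry": 0,"rz": 0},
  {"dx": -0.04,"dy": 0.07,"dz": -0.095,"rx": 0,"ry": 0,"rz": 0},
])

```text
time: 25.55
position: [0.5081, 0.0278, 0.1143]
tool_rot: [0.706, 0.708, -0.001, -0.0]
ft_force: [0.7, -0.7, -1.4]
grip_width: 0.0248
```

```bash
python3 - <<'E'
from h import *
go(.6303,-.0262,.112)
E
```

```text
t 25.55 pos [0.5081 0.0278 0.1143] F [ 0.74 -0.71 -1.36] w 0.0248 q [-0.16  0.53  1.82 -0.    0.79 -0.17] -> d [-0.0543  0.1221  0.0022] r [-0.06  0.05  0.13]
```

step_arm([
  {"dx": -0.012,"dy": 0.028,"dz": 0,"rx": 0,"ry": 0,"rz": 0},
  {"dx": -0.032,"dy": 0.073,"dz": 0,"rx": 0,"ry": 0,"rz": 0},
  {"dx": -0.049,"dy": 0.112,"dz": 0,"rx": 0,"ry": 0,"rz": 0},
  {"dx": -0.0543,"dy": 0.122,"dz": 0.002,"rx": 0,"ry": 0,"rz": 0},
  {"dx": -0.0543,"dy": 0.122,"dz": 0.002,"rx": 0,"ry": 0,"rz": 0},
])

```text
time: 26.18
position: [0.6294, -0.0262, 0.1112]
tool_rot: [0.706, 0.708, -0.001, -0.001]
ft_force: [-0.8, -0.1, -0.7]
grip_width: 0.025
```

```bash
python3 - <<'E'
from h import *
c=viewer.camera("scene"); cv2.imwrite("pics/s13.png",cv2.resize(c["img"][200:310,250:380],None,fx=5,fy=5,interpolation=cv2.INTER_CUBIC))
go(.6303,-.0262,.112)
E
```

```text
t 26.23 pos [ 0.6284 -0.0256  0.1112] F [ 0.27  0.59 -1.25] w 0.0248 q [-0.22  0.67  1.51 -0.    0.97 -0.22] -> d [-0.0006  0.0019 -0.0008] r [-0.26 -0.01  0.13]
```

View pics/s13.png

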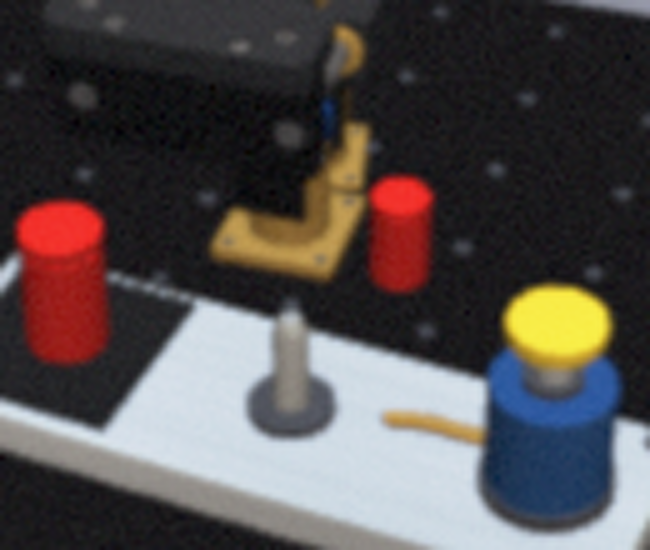

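The blue shell is held centred over the pin (flange about (283,243)). I'll descend.

step_arm([
  {"dx": -0.0003,"dy": 0.0015,"dz": 0.012,"rx": -0.1,"ry": 0,"rz": 0},
  {"dx": -0.0003,"dy": 0.0015,"dz": 0.024,"rx": -0.1,"ry": 0,"rz": 0},
  {"dx": -0.0003,"dy": 0.0015,"dz": 0.032,"rx": -0.1,"ry": 0,"rz": 0},
  {"dx": -0.0003,"dy": 0.0015,"dz": 0.037,"rx": -0.1,"ry": 0,"rz": 0},
  {"dx": -0.0003,"dy": 0.0015,"dz": 0.042,"rx": -0.1,"ry": 0,"rz": 0},
])

```text
time: 26.85
position: [0.6298, -0.026, 0.0689]
tool_rot: [0.706, 0.708, -0.001, -0.001]
ft_force: [-0.6, -0.3, -0.7]
grip_width: 0.0249
```

step_arm([
  {"dx": 0,"dy": 0,"dz": 0.001,"rx": 0,"ry": 0,"rz": 0},
  {"dx": 0,"dy": 0,"dz": 0.002,"rx": 0,"ry": 0,"rz": 0},
  {"dx": 0,"dy": 0,"dz": 0.003,"rx": 0,"ry": 0,"rz": 0},
  {"dx": 0,"dy": 0,"dz": 0.004,"rx": 0,"ry": 0,"rz": 0},
  {"dx": 0,"dy": 0,"dz": 0.005,"rx": 0,"ry": 0,"rz": 0},
])

```text
time: 27.48
position: [0.6298, -0.026, 0.064]
tool_rot: [0.706, 0.708, -0.001, -0.001]
ft_force: [-0.4, 0.3, 1.6]
grip_width: 0.025
```

step_arm([
  {"dx": 0,"dy": 0,"dz": 0.001,"rx": 0,"ry": 0,"rz": 0},
  {"dx": 0,"dy": 0,"dz": 0.0015,"rx": 0,"ry": 0,"rz": 0},
  {"dx": 0,"dy": 0,"dz": 0.002,"rx": 0,"ry": 0,"rz": 0},
  {"dx": 0,"dy": 0,"dz": 0.002,"rx": 0,"ry": 0,"rz": 0},
  {"dx": 0,"dy": 0,"dz": 0.002,"rx": 0,"ry": 0,"rz": 0},
])

```text
time: 28.1
position: [0.63, -0.026, 0.0636]
tool_rot: [0.706, 0.708, -0.001, -0.001]
ft_force: [-1.7, 1.1, 7.9]
grip_width: 0.0251
```

```bash
python3 - <<'E'
from h import *
c=viewer.camera("scene"); cv2.imwrite("pics/s14.png",cv2.resize(c["img"][200:310,250:380],None,fx=5,fy=5,interpolation=cv2.INTER_CUBIC))
go(.6303,-.0262,.112)
E
```

```text
t 28.15 pos [ 0.63   -0.0259  0.0636] F [-2.44  0.55  7.22] w 0.0246 q [-0.22  0.73  1.53 -0.    0.88 -0.22] -> d [-0.0003  0.0002 -0.0484] r [-0.1   0.01  0.14]
```

View pics/s14.png

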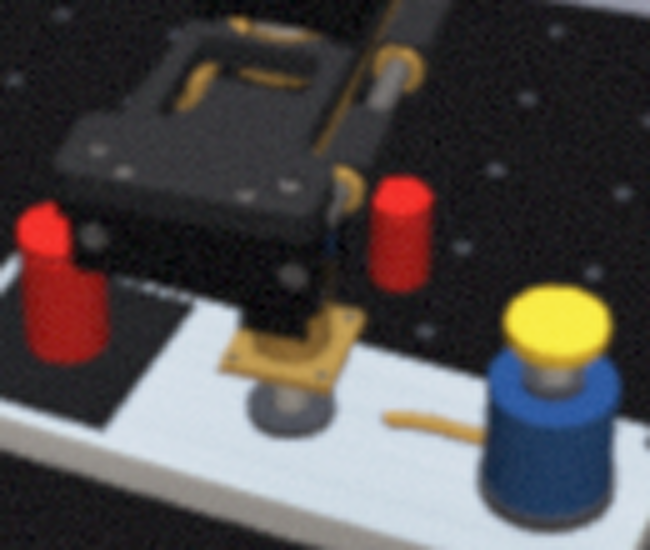

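Blue is blocked. It holds 7.9 N at TCP 0.0636, with the flange about 23.6 mm above the shoulder, and the shoulder and pin are visible under it at (290,400). It goes to the red tray.

step_arm([
  {"dx": 0,"dy": 0,"dz": -0.01,"rx": 0,"ry": 0,"rz": 0},
  {"dx": 0,"dy": 0,"dz": -0.03,"rx": 0,"ry": 0,"rz": 0},
  {"dx": 0,"dy": 0,"dz": -0.055,"rx": 0,"ry": 0,"rz": 0},
  {"dx": 0.01,"dy": -0.01,"dz": -0.06,"rx": 0,"ry": 0,"rz": 0},
  {"dx": 0.05,"dy": -0.03,"dz": -0.065,"rx": 0,"ry": 0,"rz": 0},
])

```text
time: 28.78
position: [0.6, 0.0232, 0.1286]
tool_rot: [0.707, 0.707, -0.0, -0.0]
ft_force: [-0.8, 0.5, -1.0]
grip_width: 0.0247
```

step_arm([
  {"dx": 0.055,"dy": -0.015,"dz": 0,"rx": 0,"ry": 0,"rz": 0},
  {"dx": 0.11,"dy": -0.03,"dz": 0,"rx": 0,"ry": 0,"rz": 0},
  {"dx": 0.165,"dy": -0.045,"dz": 0,"rx": 0,"ry": 0,"rz": 0},
  {"dx": 0.22,"dy": -0.06,"dz": 0,"rx": 0,"ry": 0,"rz": 0},
  {"dx": 0.275,"dy": -0.07,"dz": 0,"rx": 0,"ry": 0,"rz": 0},
])

```text
time: 29.4
position: [0.5275, 0.3, 0.1277]
tool_rot: [0.707, 0.707, -0.002, -0.001]
ft_force: [0.8, 0.2, -0.7]
grip_width: 0.0249
```

```bash
python3 - <<'E'
from h import *
go(.527,.3145,.024)
E
```

```text
t 29.40 pos [0.5275 0.3    0.1277] F [ 0.78  0.24 -0.7 ] w 0.0249 q [ 0.33  0.62  1.56 -0.    0.97  0.33] -> d [ 0.0146 -0.0002  0.1036] r [-0.18  0.07 -0.02]
```

step_arm([
  {"dx": 0.014,"dy": 0,"dz": 0.015,"rx": -0.2,"ry": 0,"rz": 0},
  {"dx": 0.014,"dy": 0,"dz": 0.045,"rx": -0.2,"ry": 0,"rz": 0},
  {"dx": 0.014,"dy": 0,"dz": 0.075,"rx": -0.2,"ry": 0,"rz": 0},
  {"dx": 0.014,"dy": 0,"dz": 0.09,"rx": -0.2,"ry": 0,"rz": 0},
  {"dx": 0.014,"dy": 0,"dz": 0.094,"rx": -0.2,"ry": 0,"rz": 0},
])

```text
time: 30.02
position: [0.5263, 0.3131, 0.0322]
tool_rot: [0.707, 0.707, -0.002, -0.0]
ft_force: [0.1, -0.5, -1.0]
grip_width: 0.0247
```

```bash
python3 - <<'E'
from h import *
go(.527,.3145,.0225)
E
```

```text
t 30.02 pos [0.5263 0.3131 0.0322] F [ 0.14 -0.51 -1.  ] w 0.0247 q [ 0.36  0.76  1.59 -0.    0.79  0.36] -> d [0.0015 0.0008 0.0097] r [-0.14  0.14 -0.05]
```

step_arm([
  {"dx": 0,"dy": 0,"dz": 0.004,"rx": 0,"ry": 0,"rz": 0},
  {"dx": 0,"dy": 0,"dz": 0.007,"rx": 0,"ry": 0,"rz": 0},
  {"dx": 0,"dy": 0,"dz": 0.009,"rx": 0,"ry": 0,"rz": 0},
  {"dx": 0,"dy": 0,"dz": 0.0102,"rx": 0,"ry": 0,"rz": 0},
  {"dx": 0,"dy": 0,"dz": 0.0102,"rx": 0,"ry": 0,"rz": 0},
])

```text
time: 30.65
position: [0.5264, 0.3131, 0.0222]
tool_rot: [0.707, 0.707, -0.002, 0.0]
ft_force: [-0.5, -0.1, -1.4]
grip_width: 0.0247
```

step_arm([
  {"dx": 0,"dy": 0,"dz": 0,"rx": 0,"ry": 0,"rz": 0},
  {"dx": 0,"dy": 0,"dz": 0,"rx": 0,"ry": 0,"rz": 0},
  {"dx": 0,"dy": 0,"dz": 0,"rx": 0,"ry": 0,"rz": 0},
  {"dx": 0,"dy": 0,"dz": -0.03,"rx": 0,"ry": 0,"rz": 0},
  {"dx": 0,"dy": 0,"dz": -0.08,"rx": 0,"ry": 0,"rz": 0},
], gripper=0.55)

```text
time: 31.28
position: [0.525, 0.3126, 0.1012]
tool_rot: [0.707, 0.707, -0.004, -0.001]
ft_force: [0.1, 0.8, -0.4]
grip_width: 0.0471
```

```bash
python3 - <<'E'
from h import *
c=viewer.camera("scene"); cv2.imwrite("pics/s15.png",c["img"])
shells(cams=("scene",),box=(.36,.62,-.42,.42))
go(.4333,.138,.11)
E
```

```text
scene [146. 204.] 157 mid [ 0.5456 -0.3778  0.0488] mean [ 0.5476 -0.3763  0.0502] col [164. 179. 187.]
scene [511. 213.] 130 mid [0.3687 0.2909 0.049 ] mean [0.3698 0.2904 0.0499] col [119.   63.   29.5]
scene [312. 213.] 126 mid [ 0.4759 -0.0671  0.0468] mean [ 0.4769 -0.0669  0.0473] col [27. 27. 28.]
scene [425. 220.] 121 mid [0.4335 0.1391 0.0468] mean [0.4353 0.1394 0.0477] col [ 71. 145.  51.]
scene [524. 269.] 217 mid [0.5283 0.3137 0.0488] mean [0.5304 0.3132 0.0501] col [135.  74.  43.]
t 31.38 pos [0.5304 0.3149 0.1075] F [0.39 0.82 1.18] w 0.0483 q [ 0.36  0.65  1.56 -0.    0.92  0.36] -> d [-0.177  -0.0969 -0.0036] r [ 0.49 -0.1  -0.04]
```

View pics/s15.png

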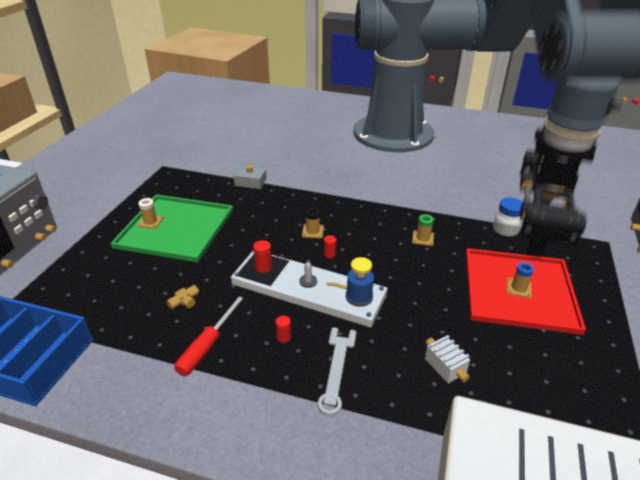

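Blue stands in the red tray at (520,280); white and the rest are in place. Next is green, at (425,229) → (0.433, 0.138).

step_arm([
  {"dx": -0.04,"dy": -0.022,"dz": -0.005,"rx": 0.2,"ry": 0,"rz": 0},
  {"dx": -0.085,"dy": -0.047,"dz": -0.005,"rx": 0.4,"ry": 0,"rz": 0},
  {"dx": -0.13,"dy": -0.071,"dz": -0.005,"rx": 0.4,"ry": 0,"rz": 0},
  {"dx": -0.167,"dy": -0.091,"dz": -0.005,"rx": 0.4,"ry": 0,"rz": 0},
  {"dx": -0.177,"dy": -0.097,"dz": 0.01,"rx": 0.4,"ry": 0,"rz": 0},
])

```text
time: 32.0
position: [0.432, 0.1363, 0.0967]
tool_rot: [0.708, 0.706, 0.001, -0.0]
ft_force: [-0.0, 0.2, 0.7]
grip_width: 0.0478
```

```bash
python3 - <<'E'
from h import *
go(.4333,.138,.019)
viewer.camera("scene")
go(.4333,.138,.019)
E
```

```text
t 32.00 pos [0.432  0.1363 0.0967] F [-0.03  0.21  0.69] w 0.0478 q [0.06 0.52 1.97 0.   0.65 0.06] -> d [0.0016 0.0012 0.0777] r [ 0.08 -0.09 -0.16]
t 32.05 pos [0.4304 0.1359 0.0949] F [-0.88 -0.58 -0.7 ] w 0.0477 q [0.06 0.52 1.97 0.   0.65 0.06] -> d [0.002  0.0032 0.0759] r [-0.18 -0.06 -0.16]
```

step_arm([
  {"dx": 0.002,"dy": 0.002,"dz": 0.02,"rx": 0,"ry": 0,"rz": 0},
  {"dx": 0.002,"dy": 0.002,"dz": 0.045,"rx": 0,"ry": 0,"rz": 0},
  {"dx": 0.002,"dy": 0.002,"dz": 0.065,"rx": 0,"ry": 0,"rz": 0},
  {"dx": 0.002,"dy": 0.002,"dz": 0.0765,"rx": 0,"ry": 0,"rz": 0},
  {"dx": 0.002,"dy": 0.002,"dz": 0.0765,"rx": 0,"ry": 0,"rz": 0},
])

```text
time: 32.67
position: [0.4318, 0.1382, 0.0177]
tool_rot: [0.708, 0.706, -0.001, -0.002]
ft_force: [0.8, 0.0, -0.1]
grip_width: 0.0478
```

step_arm([
  {"dx": 0,"dy": 0,"dz": 0,"rx": 0,"ry": 0,"rz": 0},
  {"dx": 0,"dy": 0,"dz": 0,"rx": 0,"ry": 0,"rz": 0},
  {"dx": 0,"dy": 0,"dz": 0,"rx": 0,"ry": 0,"rz": 0},
  {"dx": 0,"dy": 0,"dz": 0,"rx": 0,"ry": 0,"rz": 0},
  {"dx": 0,"dy": 0,"dz": 0,"rx": 0,"ry": 0,"rz": 0},
], gripper=0.1, force=15)

```text
time: 33.3
position: [0.432, 0.1382, 0.0182]
tool_rot: [0.708, 0.706, -0.001, -0.002]
ft_force: [-0.8, 0.8, 5.7]
grip_width: 0.0251
```

step_arm([
  {"dx": 0,"dy": 0,"dz": -0.02,"rx": 0,"ry": 0,"rz": 0},
  {"dx": 0,"dy": 0,"dz": -0.05,"rx": 0,"ry": 0,"rz": 0},
  {"dx": 0,"dy": 0,"dz": -0.08,"rx": 0,"ry": 0,"rz": 0},
  {"dx": -0.03,"dy": 0.03,"dz": -0.1,"rx": 0,"ry": 0,"rz": 0},
  {"dx": -0.065,"dy": 0.065,"dz": -0.11,"rx": 0,"ry": 0,"rz": 0},
])

```text
time: 33.92
position: [0.4977, 0.0728, 0.129]
tool_rot: [0.707, 0.707, -0.001, -0.001]
ft_force: [1.1, 0.6, -1.4]
grip_width: 0.025
```

```bash
python3 - <<'E'
from h import *
go(.6303,-.0262,.112)
E
```

```text
t 33.92 pos [0.4977 0.0728 0.129 ] F [ 1.09  0.58 -1.38] w 0.0250 q [-0.08  0.5   1.82  0.    0.82 -0.08] -> d [-0.0989  0.1327  0.0165] r [-0.17 -0.06 -0.04]
```

step_arm([
  {"dx": -0.025,"dy": 0.033,"dz": 0,"rx": 0,"ry": 0,"rz": 0},
  {"dx": -0.058,"dy": 0.078,"dz": 0.003,"rx": 0,"ry": 0,"rz": 0},
  {"dx": -0.088,"dy": 0.118,"dz": 0.01,"rx": 0,"ry": 0,"rz": 0},
  {"dx": -0.099,"dy": 0.133,"dz": 0.0165,"rx": 0,"ry": 0,"rz": 0},
  {"dx": -0.099,"dy": 0.133,"dz": 0.0165,"rx": 0,"ry": 0,"rz": 0},
])

```text
time: 34.55
position: [0.6298, -0.0267, 0.1106]
tool_rot: [0.708, 0.706, -0.001, -0.003]
ft_force: [-1.1, -0.4, 0.1]
grip_width: 0.0246
```

```bash
python3 - <<'E'
from h import *
c=viewer.camera("scene"); cv2.imwrite("pics/s16.png",cv2.resize(c["img"][200:310,250:380],None,fx=5,fy=5,interpolation=cv2.INTER_CUBIC))
go(.6303,-.0262,.112)
E
```

```text
t 34.60 pos [ 0.6287 -0.0257  0.1109] F [-0.21  0.56 -0.81] w 0.0255 q [-0.22  0.67  1.51  0.    0.97 -0.22] -> d [-0.0005  0.0016 -0.0011] r [-0.39 -0.13 -0.06]
```

View pics/s16.png

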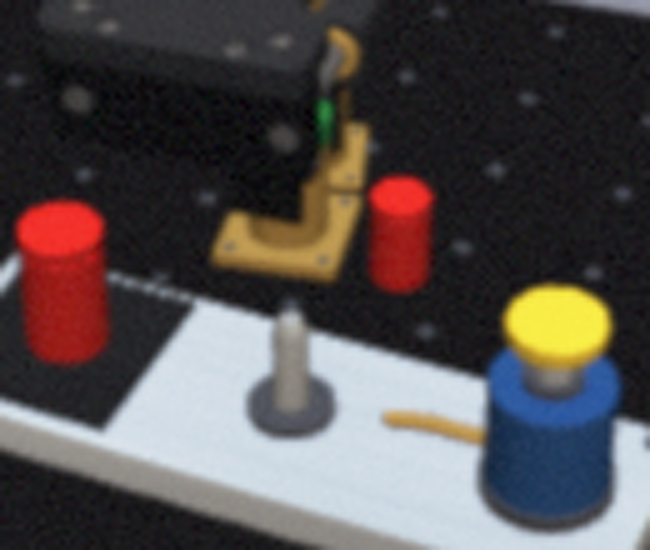

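The green shell is centred over the pin the same way (flange about (285,243)). I'll descend.

step_arm([
  {"dx": -0.0003,"dy": 0.0015,"dz": 0.012,"rx": -0.3,"ry": 0,"rz": 0},
  {"dx": -0.0003,"dy": 0.0015,"dz": 0.024,"rx": -0.3,"ry": 0,"rz": 0},
  {"dx": -0.0003,"dy": 0.0015,"dz": 0.032,"rx": -0.3,"ry": 0,"rz": 0},
  {"dx": -0.0003,"dy": 0.0015,"dz": 0.037,"rx": -0.3,"ry": 0,"rz": 0},
  {"dx": -0.0003,"dy": 0.0015,"dz": 0.042,"rx": -0.3,"ry": 0,"rz": 0},
])

```text
time: 35.22
position: [0.63, -0.0258, 0.0687]
tool_rot: [0.707, 0.707, 0.0, -0.001]
ft_force: [0.9, 0.2, -1.2]
grip_width: 0.025
```

step_arm([
  {"dx": 0,"dy": 0,"dz": 0.002,"rx": 0,"ry": 0,"rz": 0},
  {"dx": 0,"dy": 0,"dz": 0.004,"rx": 0,"ry": 0,"rz": 0},
  {"dx": 0,"dy": 0,"dz": 0.006,"rx": 0,"ry": 0,"rz": 0},
  {"dx": 0,"dy": 0,"dz": 0.007,"rx": 0,"ry": 0,"rz": 0},
  {"dx": 0,"dy": 0,"dz": 0.008,"rx": 0,"ry": 0,"rz": 0},
])

```text
time: 35.85
position: [0.6301, -0.0258, 0.0607]
tool_rot: [0.707, 0.707, 0.0, -0.001]
ft_force: [-0.2, 0.5, -0.9]
grip_width: 0.0252
```

step_arm([
  {"dx": 0,"dy": 0,"dz": 0.002,"rx": 0,"ry": 0,"rz": 0},
  {"dx": 0,"dy": 0,"dz": 0.004,"rx": 0,"ry": 0,"rz": 0},
  {"dx": 0,"dy": 0,"dz": 0.006,"rx": 0,"ry": 0,"rz": 0},
  {"dx": 0,"dy": 0,"dz": 0.008,"rx": 0,"ry": 0,"rz": 0},
  {"dx": 0,"dy": 0,"dz": 0.01,"rx": 0,"ry": 0,"rz": 0},
])

```text
time: 36.48
position: [0.6301, -0.0258, 0.0505]
tool_rot: [0.707, 0.707, 0.0, -0.001]
ft_force: [-0.0, 1.2, -0.7]
grip_width: 0.0255
```

step_arm([
  {"dx": 0,"dy": 0,"dz": 0.003,"rx": 0,"ry": 0,"rz": 0},
  {"dx": 0,"dy": 0,"dz": 0.006,"rx": 0,"ry": 0,"rz": 0},
  {"dx": 0,"dy": 0,"dz": 0.009,"rx": 0,"ry": 0,"rz": 0},
  {"dx": 0,"dy": 0,"dz": 0.0115,"rx": 0,"ry": 0,"rz": 0},
  {"dx": 0,"dy": 0,"dz": 0.0115,"rx": 0,"ry": 0,"rz": 0},
])

```text
time: 37.1
position: [0.63, -0.0257, 0.0402]
tool_rot: [0.707, 0.707, 0.0, -0.001]
ft_force: [-2.4, 0.9, 7.1]
grip_width: 0.0253
```

```bash
python3 - <<'E'
from h import *
c=viewer.camera("scene"); cv2.imwrite("pics/s17.png",cv2.resize(c["img"][200:310,250:380],None,fx=5,fy=5,interpolation=cv2.INTER_CUBIC))
go(.6303,-.0262,.04)
E
```

```text
t 37.15 pos [ 0.63   -0.0257  0.0402] F [-1.96  0.68  6.06] w 0.0250 q [-0.22  0.77  1.54  0.    0.83 -0.22] -> d [-0.0005  0.0003  0.0002] r [-0.07 -0.12 -0.05]
```

View pics/s17.png

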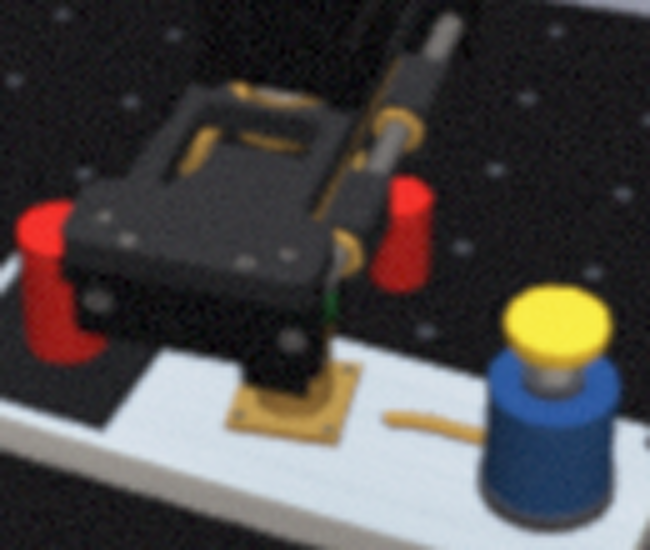

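Green is fully home on the shoulder (7 N at TCP 0.040), so it fits. It goes to the green tray at (0.5436, -0.327).

step_arm([
  {"dx": 0,"dy": 0,"dz": -0.01,"rx": 0,"ry": 0,"rz": 0},
  {"dx": 0,"dy": 0,"dz": -0.03,"rx": 0,"ry": 0,"rz": 0},
  {"dx": 0,"dy": 0,"dz": -0.06,"rx": 0,"ry": 0,"rz": 0},
  {"dx": 0,"dy": 0,"dz": -0.08,"rx": 0,"ry": 0,"rz": 0},
  {"dx": -0.03,"dy": -0.01,"dz": -0.085,"rx": 0,"ry": 0,"rz": 0},
])

```text
time: 37.78
position: [0.6222, -0.0549, 0.1285]
tool_rot: [0.706, 0.708, 0.002, 0.001]
ft_force: [-0.3, 0.0, -0.7]
grip_width: 0.025
```

step_arm([
  {"dx": -0.04,"dy": -0.01,"dz": 0,"rx": 0,"ry": 0,"rz": 0},
  {"dx": -0.095,"dy": -0.025,"dz": 0,"rx": 0,"ry": 0,"rz": 0},
  {"dx": -0.15,"dy": -0.045,"dz": 0,"rx": 0,"ry": 0,"rz": 0},
  {"dx": -0.2,"dy": -0.06,"dz": 0,"rx": 0,"ry": 0,"rz": 0},
  {"dx": -0.25,"dy": -0.075,"dz": 0,"rx": 0,"ry": 0,"rz": 0},
])

```text
time: 38.4
position: [0.5476, -0.3071, 0.1294]
tool_rot: [0.706, 0.708, 0.002, 0.002]
ft_force: [1.0, 0.3, -1.5]
grip_width: 0.025
```

```bash
python3 - <<'E'
from h import *
go(.5436,-.325,.0225)
E
```

```text
t 38.40 pos [ 0.5476 -0.3071  0.1294] F [ 1.02  0.26 -1.47] w 0.0250 q [-0.69  0.64  1.51  0.    0.99 -0.7 ] -> d [-0.0179 -0.0047  0.1068] r [0.37 0.01 0.12]
```

step_arm([
  {"dx": -0.018,"dy": -0.004,"dz": 0.01,"rx": 0.3,"ry": 0,"rz": 0},
  {"dx": -0.018,"dy": -0.004,"dz": 0.04,"rx": 0.3,"ry": 0,"rz": 0},
  {"dx": -0.018,"dy": -0.004,"dz": 0.07,"rx": 0.3,"ry": 0,"rz": 0},
  {"dx": -0.018,"dy": -0.004,"dz": 0.09,"rx": 0.3,"ry": 0,"rz": 0},
  {"dx": -0.018,"dy": -0.004,"dz": 0.096,"rx": 0.3,"ry": 0,"rz": 0},
])

```text
time: 39.02
position: [0.5439, -0.324, 0.0322]
tool_rot: [0.706, 0.708, 0.0, -0.001]
ft_force: [0.5, 0.7, 0.3]
grip_width: 0.0249
```

```bash
python3 - <<'E'
from h import *
go(.5436,-.325,.0225)
E
```

```text
t 39.02 pos [ 0.5439 -0.324   0.0322] F [0.51 0.73 0.32] w 0.0249 q [-0.71  0.78  1.54  0.    0.82 -0.72] -> d [-0.001  -0.0003  0.0097] r [-0.03 -0.09  0.16]
```

step_arm([
  {"dx": 0,"dy": 0,"dz": 0.004,"rx": 0,"ry": 0,"rz": 0},
  {"dx": 0,"dy": 0,"dz": 0.007,"rx": 0,"ry": 0,"rz": 0},
  {"dx": 0,"dy": 0,"dz": 0.009,"rx": 0,"ry": 0,"rz": 0},
  {"dx": 0,"dy": 0,"dz": 0.0102,"rx": 0,"ry": 0,"rz": 0},
  {"dx": 0,"dy": 0,"dz": 0.0102,"rx": 0,"ry": 0,"rz": 0},
])

```text
time: 39.65
position: [0.5441, -0.3242, 0.0224]
tool_rot: [0.706, 0.708, 0.0, -0.0]
ft_force: [0.1, 0.3, 0.2]
grip_width: 0.0252
```

step_arm([
  {"dx": 0,"dy": 0,"dz": 0,"rx": 0,"ry": 0,"rz": 0},
  {"dx": 0,"dy": 0,"dz": 0,"rx": 0,"ry": 0,"rz": 0},
  {"dx": 0,"dy": 0,"dz": 0,"rx": 0,"ry": 0,"rz": 0},
  {"dx": 0,"dy": 0,"dz": -0.03,"rx": 0,"ry": 0,"rz": 0},
  {"dx": 0,"dy": 0,"dz": -0.085,"rx": 0,"ry": 0,"rz": 0},
], gripper=0.55)

```text
time: 40.28
position: [0.5426, -0.3231, 0.1059]
tool_rot: [0.706, 0.708, 0.0, -0.003]
ft_force: [-0.1, -1.1, 0.3]
grip_width: 0.0479
```

```bash
python3 - <<'E'
from h import *
c=viewer.camera("scene"); cv2.imwrite("pics/s18.png",c["img"])
shells(cams=("scene",),box=(.36,.62,-.42,.42))
go(.475,-.069,.11)
E
```

```text
scene [146. 204.] 158 mid [ 0.5461 -0.3779  0.0489] mean [ 0.5474 -0.3763  0.0502] col [164.5 179.  186.5]
scene [172. 209.] 159 mid [ 0.5461 -0.3226  0.0489] mean [ 0.5477 -0.3209  0.0502] col [ 64. 131.  53.]
scene [510. 214.] 123 mid [0.3682 0.2907 0.0489] mean [0.3697 0.29   0.0494] col [120.  64.  33.]
scene [312. 213.] 124 mid [ 0.4755 -0.0673  0.0473] mean [ 0.4772 -0.0666  0.0477] col [27. 26. 27.]
scene [524. 269.] 220 mid [0.5288 0.3134 0.0488] mean [0.5306 0.3131 0.0501] col [134.5  74.   43. ]
t 40.38 pos [ 0.5477 -0.3272  0.1134] F [-0.57 -0.65  0.56] w 0.0479 q [-0.71  0.67  1.5   0.    0.96 -0.72] -> d [ 0.2584 -0.072   0.0009] r [0.55 0.41 0.16]
```

View pics/s18.png

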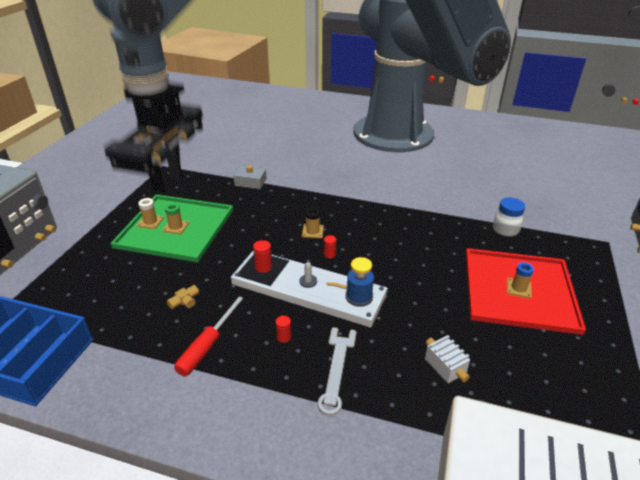

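Green (175,218) and white (150,212) stand in the green tray, and black (313,226) is unmoved. Next is black, at (0.475, -0.069).

step_arm([
  {"dx": 0.05,"dy": -0.014,"dz": 0,"rx": 0.2,"ry": 0.2,"rz": 0},
  {"dx": 0.11,"dy": -0.031,"dz": 0,"rx": 0.4,"ry": 0.4,"rz": 0},
  {"dx": 0.17,"dy": -0.047,"dz": 0,"rx": 0.4,"ry": 0.4,"rz": 0},
  {"dx": 0.225,"dy": -0.063,"dz": 0,"rx": 0.4,"ry": 0.4,"rz": 0},
  {"dx": 0.258,"dy": -0.072,"dz": 0.005,"rx": 0.4,"ry": 0.4,"rz": 0},
])

```text
time: 41.0
position: [0.4733, -0.0668, 0.1059]
tool_rot: [0.706, 0.709, 0.001, 0.0]
ft_force: [1.0, 0.4, 0.6]
grip_width: 0.0477
```

```bash
python3 - <<'E'
from h import *
viewer.camera("scene")
go(.475,-.069,.019)
E
```

```text
t 41.05 pos [ 0.4703 -0.0634  0.105 ] F [-2.16  1.69  0.02] w 0.0479 q [-0.37  0.52  1.91  0.    0.72 -0.38] -> d [-0.006  0.005  0.086] r [-0.22 -0.23  0.32]
```

step_arm([
  {"dx": -0.005,"dy": 0.004,"dz": 0,"rx": 0,"ry": 0,"rz": 0},
  {"dx": -0.005,"dy": 0.004,"dz": 0.01,"rx": 0,"ry": 0,"rz": 0},
  {"dx": -0.005,"dy": 0.004,"dz": 0.025,"rx": 0,"ry": 0,"rz": 0},
  {"dx": -0.005,"dy": 0.004,"dz": 0.035,"rx": 0,"ry": 0,"rz": 0},
  {"dx": -0.005,"dy": 0.004,"dz": 0.035,"rx": 0,"ry": 0,"rz": 0},
])

```text
time: 41.68
position: [0.4739, -0.0688, 0.0689]
tool_rot: [0.706, 0.709, -0.0, -0.004]
ft_force: [1.1, -0.1, 0.2]
grip_width: 0.0477
```

```bash
python3 - <<'E'
from h import *
go(.475,-.069,.019)
E
```

```text
t 41.67 pos [ 0.4739 -0.0688  0.0689] F [ 1.14 -0.11  0.21] w 0.0477 q [-0.38  0.59  1.92  0.    0.64 -0.39] -> d [-0.0004  0.0014  0.0499] r [-0.32 -0.27  0.24]
```

step_arm([
  {"dx": 0,"dy": 0.001,"dz": 0.015,"rx": -0.3,"ry": -0.2,"rz": 0},
  {"dx": 0,"dy": 0.001,"dz": 0.03,"rx": -0.3,"ry": -0.2,"rz": 0},
  {"dx": 0,"dy": 0.001,"dz": 0.045,"rx": -0.3,"ry": -0.2,"rz": 0},
  {"dx": 0,"dy": 0.001,"dz": 0.0505,"rx": -0.3,"ry": -0.2,"rz": 0},
  {"dx": 0,"dy": 0.001,"dz": 0.0505,"rx": -0.3,"ry": -0.2,"rz": 0},
])

```text
time: 42.3
position: [0.4744, -0.0685, 0.018]
tool_rot: [0.706, 0.709, 0.0, -0.001]
ft_force: [1.2, 1.4, -0.6]
grip_width: 0.0476
```

step_arm([
  {"dx": 0,"dy": 0,"dz": 0,"rx": 0,"ry": 0,"rz": 0},
  {"dx": 0,"dy": 0,"dz": 0,"rx": 0,"ry": 0,"rz": 0},
  {"dx": 0,"dy": 0,"dz": 0,"rx": 0,"ry": 0,"rz": 0},
  {"dx": 0,"dy": 0,"dz": 0,"rx": 0,"ry": 0,"rz": 0},
  {"dx": 0,"dy": 0,"dz": 0,"rx": 0,"ry": 0,"rz": 0},
], gripper=0.1, force=15)

```text
time: 42.92
position: [0.4745, -0.0685, 0.0183]
tool_rot: [0.706, 0.709, 0.0, -0.001]
ft_force: [-1.3, -0.6, 4.3]
grip_width: 0.0258
```

step_arm([
  {"dx": 0,"dy": 0,"dz": -0.02,"rx": 0,"ry": 0,"rz": 0},
  {"dx": 0,"dy": 0,"dz": -0.05,"rx": 0,"ry": 0,"rz": 0},
  {"dx": 0,"dy": 0,"dz": -0.08,"rx": 0,"ry": 0,"rz": 0},
  {"dx": 0.01,"dy": 0.03,"dz": -0.095,"rx": 0,"ry": 0,"rz": 0},
  {"dx": 0.02,"dy": 0.07,"dz": -0.1,"rx": 0,"ry": 0,"rz": 0},
])

```text
time: 43.55
position: [0.5447, -0.0482, 0.1193]
tool_rot: [0.706, 0.708, 0.0, -0.001]
ft_force: [-0.5, -0.0, -1.4]
grip_width: 0.0256
```

```bash
python3 - <<'E'
from h import *
go(.6303,-.0262,.112)
E
```

```text
t 43.55 pos [ 0.5447 -0.0482  0.1193] F [-0.5  -0.01 -1.44] w 0.0256 q [-0.29  0.56  1.72  0.    0.86 -0.3 ] -> d [0.0217 0.0857 0.0073] r [-0.03 -0.07  0.2 ]
```

step_arm([
  {"dx": 0.008,"dy": 0.03,"dz": 0,"rx": 0,"ry": 0,"rz": 0},
  {"dx": 0.017,"dy": 0.065,"dz": 0.002,"rx": 0,"ry": 0,"rz": 0},
  {"dx": 0.0217,"dy": 0.086,"dz": 0.007,"rx": 0,"ry": 0,"rz": 0},
  {"dx": 0.0217,"dy": 0.086,"dz": 0.007,"rx": 0,"ry": 0,"rz": 0},
  {"dx": 0.0217,"dy": 0.086,"dz": 0.007,"rx": 0,"ry": 0,"rz": 0},
])

```text
time: 44.18
position: [0.629, -0.0261, 0.1117]
tool_rot: [0.706, 0.708, -0.001, -0.002]
ft_force: [-0.7, -0.4, -0.8]
grip_width: 0.0259
```

```bash
python3 - <<'E'
from h import *
c=viewer.camera("scene"); cv2.imwrite("pics/s19.png",cv2.resize(c["img"][200:310,250:380],None,fx=5,fy=5,interpolation=cv2.INTER_CUBIC))
go(.6303,-.0262,.112)
E
```

```text
t 44.23 pos [ 0.629  -0.0262  0.112 ] F [-0.12 -0.97 -2.56] w 0.0257 q [-0.22  0.66  1.51  0.    0.97 -0.22] -> d [ 0.      0.0013 -0.    ] r [-0.16 -0.09  0.18]
```

View pics/s19.png

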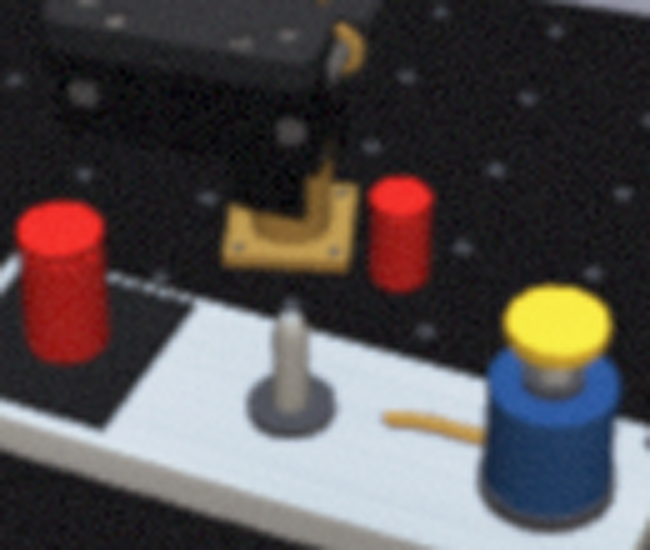

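The black shell is held over the pin (flange about (288,230)). I'll descend.

step_arm([
  {"dx": 0,"dy": 0.001,"dz": 0.012,"rx": -0.1,"ry": 0,"rz": 0},
  {"dx": 0,"dy": 0.001,"dz": 0.024,"rx": -0.1,"ry": 0,"rz": 0},
  {"dx": 0,"dy": 0.001,"dz": 0.032,"rx": -0.1,"ry": 0,"rz": 0},
  {"dx": 0,"dy": 0.001,"dz": 0.038,"rx": -0.1,"ry": 0,"rz": 0},
  {"dx": 0,"dy": 0.001,"dz": 0.043,"rx": -0.1,"ry": 0,"rz": 0},
])

```text
time: 44.85
position: [0.6299, -0.0262, 0.0685]
tool_rot: [0.706, 0.708, 0.0, -0.001]
ft_force: [-0.3, -0.2, -1.0]
grip_width: 0.0259
```

step_arm([
  {"dx": 0,"dy": 0,"dz": 0.002,"rx": 0,"ry": 0,"rz": 0},
  {"dx": 0,"dy": 0,"dz": 0.004,"rx": 0,"ry": 0,"rz": 0},
  {"dx": 0,"dy": 0,"dz": 0.006,"rx": 0,"ry": 0,"rz": 0},
  {"dx": 0,"dy": 0,"dz": 0.007,"rx": 0,"ry": 0,"rz": 0},
  {"dx": 0,"dy": 0,"dz": 0.008,"rx": 0,"ry": 0,"rz": 0},
])

```text
time: 45.48
position: [0.63, -0.0262, 0.0606]
tool_rot: [0.706, 0.708, 0.0, -0.001]
ft_force: [-0.2, 0.1, -0.6]
grip_width: 0.0257
```

step_arm([
  {"dx": 0,"dy": 0,"dz": 0.002,"rx": 0,"ry": 0,"rz": 0},
  {"dx": 0,"dy": 0,"dz": 0.004,"rx": 0,"ry": 0,"rz": 0},
  {"dx": 0,"dy": 0,"dz": 0.006,"rx": 0,"ry": 0,"rz": 0},
  {"dx": 0,"dy": 0,"dz": 0.008,"rx": 0,"ry": 0,"rz": 0},
  {"dx": 0,"dy": 0,"dz": 0.01,"rx": 0,"ry": 0,"rz": 0},
])

```text
time: 46.1
position: [0.6299, -0.0262, 0.0503]
tool_rot: [0.706, 0.708, 0.0, -0.001]
ft_force: [0.5, -0.3, -0.6]
grip_width: 0.0258
```

step_arm([
  {"dx": 0,"dy": 0,"dz": 0.003,"rx": 0,"ry": 0,"rz": 0},
  {"dx": 0,"dy": 0,"dz": 0.006,"rx": 0,"ry": 0,"rz": 0},
  {"dx": 0,"dy": 0,"dz": 0.009,"rx": 0,"ry": 0,"rz": 0},
  {"dx": 0,"dy": 0,"dz": 0.0115,"rx": 0,"ry": 0,"rz": 0},
  {"dx": 0,"dy": 0,"dz": 0.0115,"rx": 0,"ry": 0,"rz": 0},
])

```text
time: 46.72
position: [0.6299, -0.0262, 0.0403]
tool_rot: [0.706, 0.708, 0.0, -0.001]
ft_force: [-2.2, -0.2, 7.5]
grip_width: 0.026
```

```bash
python3 - <<'E'
from h import *
c=viewer.camera("scene"); cv2.imwrite("pics/s20.png",cv2.resize(c["img"][200:310,250:380],None,fx=5,fy=5,interpolation=cv2.INTER_CUBIC))
go(.6303,-.0262,.04)
E
```

```text
t 46.77 pos [ 0.6299 -0.0262  0.0403] F [-2.3  -1.04  7.54] w 0.0257 q [-0.22  0.77  1.54  0.    0.83 -0.22] -> d [-0.0001  0.0004  0.0003] r [-0.05 -0.08  0.19]
```

View pics/s20.png

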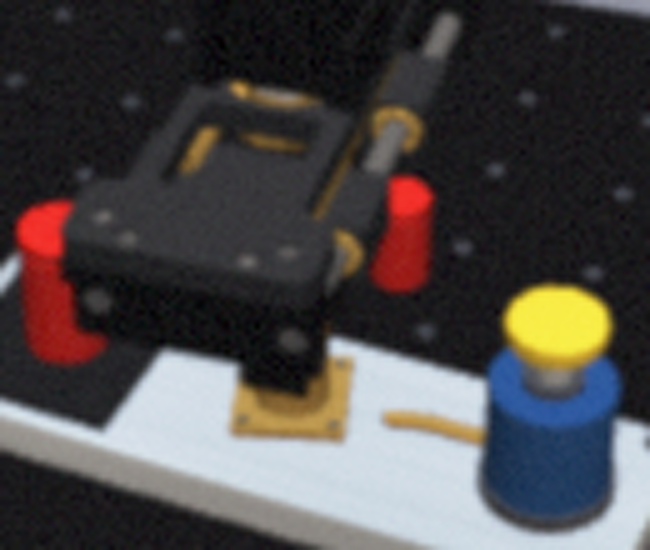

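Black is home on the shoulder (7.5 N), so it fits. It goes to the green tray at (0.5436, -0.272).

step_arm([
  {"dx": 0,"dy": 0,"dz": -0.01,"rx": 0,"ry": 0,"rz": 0},
  {"dx": 0,"dy": 0,"dz": -0.03,"rx": 0,"ry": 0,"rz": 0},
  {"dx": 0,"dy": 0,"dz": -0.06,"rx": 0,"ry": 0,"rz": 0},
  {"dx": 0,"dy": 0,"dz": -0.08,"rx": 0,"ry": 0,"rz": 0},
  {"dx": -0.03,"dy": -0.01,"dz": -0.085,"rx": 0,"ry": 0,"rz": 0},
])

```text
time: 47.4
position: [0.6222, -0.0553, 0.1285]
tool_rot: [0.705, 0.709, 0.002, 0.002]
ft_force: [0.4, -0.7, -1.2]
grip_width: 0.0256
```

step_arm([
  {"dx": -0.04,"dy": -0.013,"dz": 0,"rx": 0,"ry": 0,"rz": 0},
  {"dx": -0.09,"dy": -0.03,"dz": 0,"rx": 0,"ry": 0,"rz": 0},
  {"dx": -0.14,"dy": -0.05,"dz": 0,"rx": 0,"ry": 0,"rz": 0},
  {"dx": -0.185,"dy": -0.068,"dz": 0,"rx": 0,"ry": 0,"rz": 0},
  {"dx": -0.217,"dy": -0.078,"dz": 0,"rx": 0,"ry": 0,"rz": 0},
])

```text
time: 48.02
position: [0.545, -0.2752, 0.1294]
tool_rot: [0.705, 0.709, 0.002, 0.003]
ft_force: [1.0, -0.4, -0.4]
grip_width: 0.0258
```

```bash
python3 - <<'E'
from h import *
viewer.camera("scene")
go(.5436,-.271,.0225)
E
```

```text
t 48.08 pos [ 0.5446 -0.2796  0.1295] F [-0.26 -2.08 -0.46] w 0.0257 q [-0.66  0.62  1.55  0.    0.96 -0.66] -> d [ 0.0091 -0.0017  0.107 ] r [0.39 0.28 0.18]
```

step_arm([
  {"dx": 0.008,"dy": -0.001,"dz": 0.01,"rx": 0.3,"ry": 0.2,"rz": 0},
  {"dx": 0.008,"dy": -0.001,"dz": 0.04,"rx": 0.3,"ry": 0.2,"rz": 0},
  {"dx": 0.008,"dy": -0.001,"dz": 0.07,"rx": 0.3,"ry": 0.2,"rz": 0},
  {"dx": 0.008,"dy": -0.001,"dz": 0.09,"rx": 0.3,"ry": 0.2,"rz": 0},
  {"dx": 0.008,"dy": -0.001,"dz": 0.096,"rx": 0.3,"ry": 0.2,"rz": 0},
])

```text
time: 48.7
position: [0.5436, -0.2698, 0.0321]
tool_rot: [0.705, 0.709, -0.0, -0.001]
ft_force: [-0.2, -0.3, -0.5]
grip_width: 0.0256
```

```bash
python3 - <<'E'
from h import *
go(.5436,-.271,.0225)
E
```

```text
t 48.70 pos [ 0.5436 -0.2698  0.0321] F [-0.21 -0.27 -0.54] w 0.0256 q [-0.64  0.76  1.61  0.    0.78 -0.65] -> d [-0.0012  0.      0.0096] r [-0.07 -0.05  0.27]
```

step_arm([
  {"dx": -0.004,"dy": 0,"dz": 0,"rx": 0,"ry": 0,"rz": 0},
  {"dx": -0.004,"dy": 0,"dz": 0.005,"rx": 0,"ry": 0,"rz": 0},
  {"dx": -0.004,"dy": 0,"dz": 0.008,"rx": 0,"ry": 0,"rz": 0},
  {"dx": -0.004,"dy": 0,"dz": 0.0102,"rx": 0,"ry": 0,"rz": 0},
  {"dx": -0.004,"dy": 0,"dz": 0.0102,"rx": 0,"ry": 0,"rz": 0},
])

```text
time: 49.32
position: [0.5437, -0.2739, 0.0223]
tool_rot: [0.705, 0.709, -0.0, -0.001]
ft_force: [-1.3, 0.0, 1.6]
grip_width: 0.0256
```

step_arm([
  {"dx": 0,"dy": 0,"dz": 0,"rx": 0,"ry": 0,"rz": 0},
  {"dx": 0,"dy": 0,"dz": 0,"rx": 0,"ry": 0,"rz": 0},
  {"dx": 0,"dy": 0,"dz": 0,"rx": 0,"ry": 0,"rz": 0},
  {"dx": 0,"dy": 0,"dz": -0.03,"rx": 0,"ry": 0,"rz": 0},
  {"dx": 0,"dy": 0,"dz": -0.085,"rx": 0,"ry": 0,"rz": 0},
], gripper=0.55)

```text
time: 49.95
position: [0.5423, -0.2729, 0.1059]
tool_rot: [0.705, 0.709, -0.0, -0.003]
ft_force: [-0.6, 0.9, -0.1]
grip_width: 0.0473
```

```bash
python3 - <<'E'
from h import *
c=viewer.camera("scene"); cv2.imwrite("pics/s21.png",c["img"])
shells(cams=("scene",),box=(.38,.62,-.42,.42))
go(.621,-.1095,.12)
c=viewer.camera("scene"); W=cloud(c)
for b,s,ce in blobs(mask(c,"red"),150): 
    p=W[b]; p=p[~np.isnan(p[:,0])];zt=np.percentile(p[:,2],95);q=p[p[:,2]>zt-.006]; print(ce.round(),((q.min(0)+q.max(0))/2).round(4),"z %.3f"%(zt))
E
```

```text
scene [146. 204.] 153 mid [ 0.5439 -0.3781  0.0491] mean [ 0.5474 -0.3765  0.0504] col [165. 180. 187.]
scene [172. 209.] 161 mid [ 0.546  -0.3229  0.0489] mean [ 0.5474 -0.3209  0.0499] col [ 63. 129.  53.]
scene [196. 214.] 163 mid [ 0.5462 -0.272   0.049 ] mean [ 0.5474 -0.2711  0.05  ] col [29. 33. 32.]
scene [524. 269.] 217 mid [0.5284 0.3135 0.0487] mean [0.5303 0.3132 0.0502] col [137.  74.  43.]
t 50.05 pos [ 0.5474 -0.2766  0.1129] F [ 0.5  -0.61  0.67] w 0.0478 q [-0.65  0.64  1.56  0.    0.93 -0.65] -> d [ 0.1666  0.0744 -0.0075] r [0.5  0.38 0.28]
[330. 246.] [ 0.5311 -0.0168  0.0362] z 0.038
[262. 256.] [ 0.6218 -0.1083  0.0675] z 0.070
[522. 292.] [0.5263 0.3159 0.0276] z 0.013
[283. 328.] [ 0.7425 -0.0283  0.0362] z 0.038
[196. 351.] [ 0.8132 -0.1341  0.0249] z 0.027
```

View pics/s21.png

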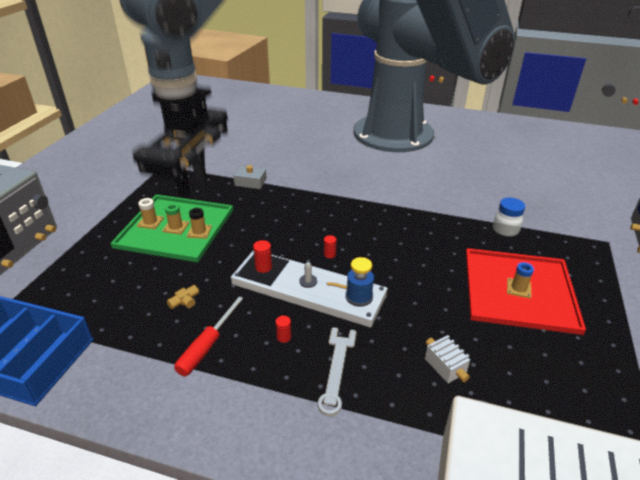

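All four are sorted: white, green and black upright in the green tray at (150,212), (175,218) and (198,222), and blue in the red tray. The cap is on the pad at (262,256). Now I'll recap the pin.

step_arm([
  {"dx": 0.035,"dy": 0.016,"dz": -0.005,"rx": 0.3,"ry": 0.2,"rz": 0},
  {"dx": 0.08,"dy": 0.036,"dz": -0.005,"rx": 0.4,"ry": 0.3,"rz": 0},
  {"dx": 0.125,"dy": 0.056,"dz": -0.005,"rx": 0.4,"ry": 0.3,"rz": 0},
  {"dx": 0.158,"dy": 0.07,"dz": -0.005,"rx": 0.4,"ry": 0.3,"rz": 0},
  {"dx": 0.1665,"dy": 0.0745,"dz": -0.005,"rx": 0.4,"ry": 0.3,"rz": 0},
])

```text
time: 50.72
position: [0.6191, -0.1061, 0.1137]
tool_rot: [0.704, 0.71, -0.001, -0.002]
ft_force: [-0.4, -0.8, -0.4]
grip_width: 0.0478
```

step_arm([
  {"dx": 0,"dy": 0,"dz": 0,"rx": 0,"ry": 0,"rz": 0},
  {"dx": 0,"dy": 0,"dz": 0,"rx": 0,"ry": 0,"rz": 0},
  {"dx": 0,"dy": 0,"dz": 0,"rx": 0,"ry": 0,"rz": 0},
  {"dx": 0,"dy": 0,"dz": 0,"rx": 0,"ry": 0,"rz": 0},
  {"dx": 0,"dy": 0,"dz": 0,"rx": 0,"ry": 0,"rz": 0},
])

```text
time: 51.35
position: [0.619, -0.1066, 0.1138]
tool_rot: [0.705, 0.71, -0.001, -0.002]
ft_force: [-0.8, 0.1, 0.4]
grip_width: 0.0482
```

```bash
python3 - <<'E'
from h import *
go(.621,-.1098,.037)
E
```

```text
t 51.35 pos [ 0.619  -0.1066  0.1138] F [-0.85  0.1   0.38] w 0.0482 q [-0.35  0.66  1.51  0.    0.97 -0.36] -> d [-0.0034  0.0024  0.0768] r [-0.26 -0.14  0.41]
```

step_arm([
  {"dx": -0.003,"dy": 0.002,"dz": 0.015,"rx": -0.2,"ry": 0,"rz": 0.4},
  {"dx": -0.003,"dy": 0.002,"dz": 0.035,"rx": -0.2,"ry": 0,"rz": 0.4},
  {"dx": -0.003,"dy": 0.002,"dz": 0.055,"rx": -0.2,"ry": 0,"rz": 0.4},
  {"dx": -0.003,"dy": 0.002,"dz": 0.072,"rx": -0.2,"ry": 0,"rz": 0.4},
  {"dx": -0.003,"dy": 0.002,"dz": 0.072,"rx": -0.2,"ry": 0,"rz": 0.4},
])

```text
time: 51.98
position: [0.6193, -0.109, 0.0397]
tool_rot: [0.707, 0.707, -0.0, -0.003]
ft_force: [-0.4, -0.0, 0.3]
grip_width: 0.048
```

step_arm([
  {"dx": 0,"dy": 0,"dz": 0,"rx": 0,"ry": 0,"rz": 0},
  {"dx": 0,"dy": 0,"dz": 0,"rx": 0,"ry": 0,"rz": 0},
  {"dx": 0,"dy": 0,"dz": 0,"rx": 0,"ry": 0,"rz": 0},
  {"dx": 0,"dy": 0,"dz": 0,"rx": 0,"ry": 0,"rz": 0},
  {"dx": 0,"dy": 0,"dz": 0,"rx": 0,"ry": 0,"rz": 0},
], gripper=0.1, force=12)

```text
time: 52.6
position: [0.6198, -0.1092, 0.0404]
tool_rot: [0.707, 0.707, -0.0, -0.002]
ft_force: [-0.9, 0.4, 2.6]
grip_width: 0.0272
```

step_arm([
  {"dx": 0,"dy": 0,"dz": -0.015,"rx": 0,"ry": 0,"rz": 0},
  {"dx": 0,"dy": 0,"dz": -0.04,"rx": 0,"ry": 0,"rz": 0},
  {"dx": 0,"dy": 0,"dz": -0.065,"rx": 0,"ry": 0,"rz": 0},
  {"dx": 0.01,"dy": 0.001,"dz": -0.065,"rx": 0,"ry": 0,"rz": 0},
  {"dx": 0.04,"dy": 0.005,"dz": -0.065,"rx": 0,"ry": 0,"rz": 0},
])

```text
time: 53.22
position: [0.6248, -0.0697, 0.1055]
tool_rot: [0.708, 0.706, -0.0, -0.002]
ft_force: [0.0, -0.2, -0.5]
grip_width: 0.0273
```

```bash
python3 - <<'E'
from h import *
go(.6303,-.0262,.10)
E
```

```text
t 53.23 pos [ 0.6248 -0.0697  0.1055] F [ 0.04 -0.2  -0.46] w 0.0273 q [-0.29  0.67  1.51  0.    0.96 -0.29] -> d [0.0435 0.0054 0.0056] r [-0.19 -0.18 -0.13]
```

step_arm([
  {"dx": 0.02,"dy": 0.003,"dz": 0,"rx": -0.2,"ry": -0.1,"rz": 0},
  {"dx": 0.038,"dy": 0.005,"dz": 0,"rx": -0.2,"ry": -0.1,"rz": 0},
  {"dx": 0.044,"dy": 0.0055,"dz": 0,"rx": -0.2,"ry": -0.1,"rz": 0},
  {"dx": 0.044,"dy": 0.0055,"dz": 0,"rx": -0.2,"ry": -0.1,"rz": 0},
  {"dx": 0.044,"dy": 0.0055,"dz": 0,"rx": -0.2,"ry": -0.1,"rz": 0},
])

```text
time: 53.85
position: [0.6305, -0.0264, 0.1056]
tool_rot: [0.708, 0.706, 0.0, -0.0]
ft_force: [0.3, 0.5, -0.1]
grip_width: 0.0275
```

```bash
python3 - <<'E'
from h import *
c=viewer.camera("scene"); cv2.imwrite("pics/s22.png",cv2.resize(c["img"][200:310,250:380],None,fx=5,fy=5,interpolation=cv2.INTER_CUBIC))
go(.6303,-.0257,.043)
E
```

```text
t 53.90 pos [ 0.6305 -0.0265  0.1056] F [ 0.64 -0.03 -0.36] w 0.0275 q [-0.22  0.67  1.51  0.    0.96 -0.22] -> d [ 0.0007 -0.0002  0.0626] r [ 0.01 -0.07 -0.18]
```

View pics/s22.png

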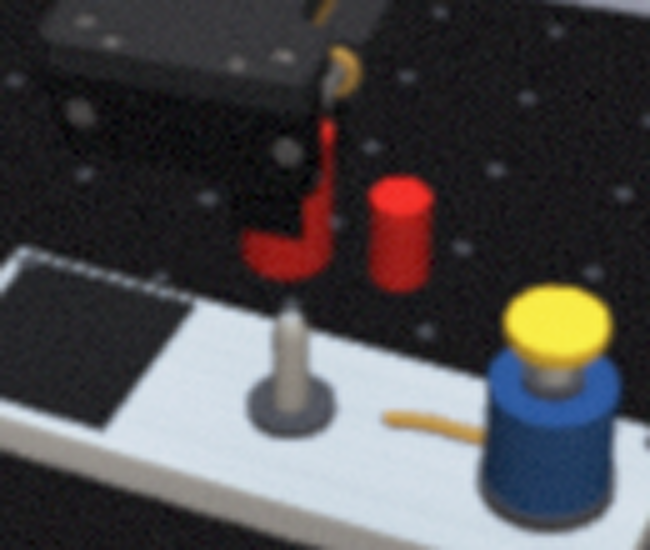

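The cap hangs upright, centred over the pin (cap axis x≈288, pin x≈290). I'll lower it.

step_arm([
  {"dx": 0.0005,"dy": 0,"dz": 0.012,"rx": 0,"ry": 0,"rz": 0},
  {"dx": 0.0005,"dy": 0,"dz": 0.022,"rx": 0,"ry": 0,"rz": 0},
  {"dx": 0.0005,"dy": 0,"dz": 0.028,"rx": 0,"ry": 0,"rz": 0},
  {"dx": 0.0005,"dy": 0,"dz": 0.034,"rx": 0,"ry": 0,"rz": 0},
  {"dx": 0.0005,"dy": 0,"dz": 0.04,"rx": 0,"ry": 0,"rz": 0},
])

```text
time: 54.52
position: [0.6306, -0.026, 0.0652]
tool_rot: [0.708, 0.706, 0.001, -0.0]
ft_force: [-0.1, 0.5, -1.0]
grip_width: 0.0274
```

step_arm([
  {"dx": 0,"dy": 0,"dz": 0.005,"rx": 0,"ry": 0,"rz": 0},
  {"dx": 0,"dy": 0,"dz": 0.01,"rx": 0,"ry": 0,"rz": 0},
  {"dx": 0,"dy": 0,"dz": 0.016,"rx": 0,"ry": 0,"rz": 0},
  {"dx": 0,"dy": 0,"dz": 0.021,"rx": 0,"ry": 0,"rz": 0},
  {"dx": 0,"dy": 0,"dz": 0.024,"rx": 0,"ry": 0,"rz": 0},
])

```text
time: 55.15
position: [0.6307, -0.026, 0.0422]
tool_rot: [0.708, 0.706, 0.0, -0.0]
ft_force: [-3.6, 0.4, 17.9]
grip_width: 0.0272
```

step_arm([
  {"dx": 0,"dy": 0,"dz": 0,"rx": 0,"ry": 0,"rz": 0},
  {"dx": 0,"dy": 0,"dz": 0,"rx": 0,"ry": 0,"rz": 0},
  {"dx": 0,"dy": 0,"dz": 0,"rx": 0,"ry": 0,"rz": 0},
  {"dx": 0,"dy": 0,"dz": 0,"rx": 0,"ry": 0,"rz": 0},
  {"dx": 0,"dy": 0,"dz": 0,"rx": 0,"ry": 0,"rz": 0},
], gripper=0.6)

```text
time: 55.78
position: [0.6306, -0.026, 0.042]
tool_rot: [0.708, 0.706, 0.0, -0.0]
ft_force: [0.9, -0.2, -0.6]
grip_width: 0.0517
```

step_arm([
  {"dx": 0,"dy": 0,"dz": -0.03,"rx": 0,"ry": 0,"rz": 0},
  {"dx": 0,"dy": 0,"dz": -0.07,"rx": 0,"ry": 0,"rz": 0},
  {"dx": 0,"dy": 0,"dz": -0.11,"rx": 0,"ry": 0,"rz": 0},
  {"dx": 0,"dy": -0.04,"dz": -0.14,"rx": 0,"ry": 0,"rz": 0},
  {"dx": 0,"dy": -0.09,"dz": -0.14,"rx": 0,"ry": 0,"rz": 0},
])

```text
time: 56.4
position: [0.5425, -0.0265, 0.1847]
tool_rot: [0.708, 0.706, 0.002, 0.003]
ft_force: [0.2, -0.6, -0.0]
grip_width: 0.0518
```

step_arm([
  {"dx": 0,"dy": -0.03,"dz": 0,"rx": 0,"ry": 0,"rz": 0},
  {"dx": 0,"dy": -0.05,"dz": 0,"rx": 0,"ry": 0,"rz": 0},
  {"dx": 0,"dy": -0.05,"dz": 0,"rx": 0,"ry": 0,"rz": 0},
  {"dx": 0,"dy": -0.05,"dz": 0,"rx": 0,"ry": 0,"rz": 0},
  {"dx": 0,"dy": -0.05,"dz": 0,"rx": 0,"ry": 0,"rz": 0},
])

```text
time: 57.02
position: [0.4938, -0.0267, 0.1844]
tool_rot: [0.708, 0.706, 0.003, 0.004]
ft_force: [0.2, -0.2, 0.4]
grip_width: 0.0525
```

```bash
python3 - <<'E'
from h import *
c=viewer.camera("scene"); cv2.imwrite("pics/s23.png",c["img"])
shells(cams=("scene",),box=(.38,.62,-.42,.42))
W=cloud(c)
for col in ("red","yellow"):
  for b,s,ce in blobs(mask(c,col),150): 
    p=W[b]; p=p[~np.isnan(p[:,0])];zt=np.percentile(p[:,2],95);q=p[p[:,2]>zt-.006]; print(col,ce.round(),((q.min(0)+q.max(0))/2).round(4),"z %.3f"%(zt))
go(.63,0,.2)
E
```

```text
scene [146. 204.] 154 mid [ 0.5452 -0.3777  0.049 ] mean [ 0.5472 -0.3766  0.0503] col [166.5 179.5 188. ]
scene [172. 209.] 158 mid [ 0.5462 -0.3225  0.049 ] mean [ 0.5475 -0.321   0.0502] col [ 64.5 133.   54. ]
scene [196. 213.] 158 mid [ 0.5449 -0.2723  0.0488] mean [ 0.5472 -0.2711  0.0501] col [29. 31. 31.]
scene [524. 269.] 217 mid [0.5288 0.3136 0.0489] mean [0.5303 0.3131 0.0501] col [136.  75.  45.]
red [330. 246.] [ 0.5318 -0.0173  0.0362] z 0.038
red [522. 292.] [0.527  0.3158 0.0279] z 0.013
red [308. 267.] [ 0.6321 -0.0255  0.0695] z 0.072
red [283. 328.] [ 0.7421 -0.0283  0.0364] z 0.038
red [196. 351.] [ 0.8127 -0.1337  0.025 ] z 0.027
yellow [361. 264.] [0.6412 0.0641 0.0879] z 0.090
t 57.12 pos [ 0.4933 -0.0265  0.1842] F [-0.3  -0.85 -0.57] w 0.0524 q [-0.28  0.4   1.8   0.    0.93 -0.28] -> d [ 0.0269  0.1367 -0.0147] r [ 0.45  0.06 -0.14]
```

View pics/s23.png

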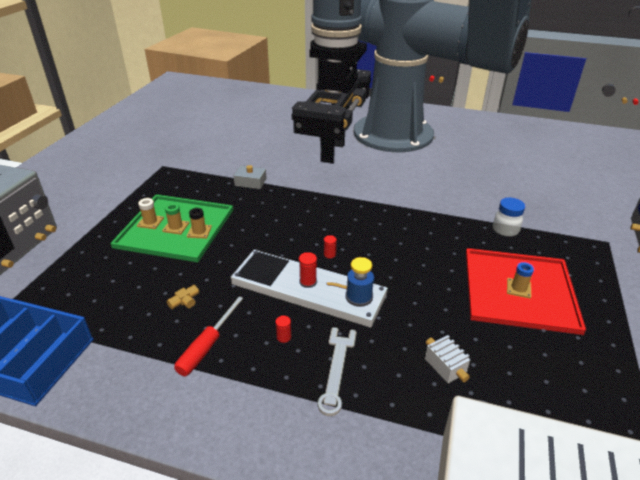

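The cap is back on the pin at (308,267), with its top at 0.072 as at the start. The plunger is up, the shells are upright in their trays, and the bystanders look undisturbed. Handing in.

```bash
python3 -c "
from rig import robot
print(robot.hand_in())"
```

```text
the job is handed in; nothing more can be done
None
```

The whole sequence is done and the job is handed in; the simulator reports no verdict.

- **Cap and blower:** I stood the cap on the pad and pressed the plunger to its stop, where the force rose to about 24 N with no further travel.
- **Gauging:** I gauged white, blue, green and black in that order; there was no red shell. White, green and black reached the shoulder and stand in the green tray. Blue stopped about 24 mm short under roughly 8 N and stands in the red tray.
- **Last checks:** In the final scene picture all four shells stand upright and released. The cap is on the pin with its top at 72 mm, the same reading as at the start. The plunger is up, the bystanders look undisturbed, and the gripper is clear of everything.
- **Disagreements:**
  - The fingertips sat about 20 mm higher than the telemetry and `tip_reach` implied. I found this by touching the plunger and corrected for it; the first cap grip was therefore only on its top few millimetres, but it held.
  - The two cameras differed by about 2 mm, so I averaged them.
  - Seating the cap peaked at about 18 N, a firmer push than the shells got.

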